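Load and lock the welding slide

ROBOT

A 6-joint arm with a two-finger parallel gripper is mounted at the origin on the work surface. World frame = base frame: x ahead of the robot, y to its left, z up, the work surface at z = 0. Lengths are in m, angles in rad, forces in N, time in s.
With the tool pointing down it reaches from about 0.4 to 0.825 m from the base axis. Payload 7 kg.
Tool frame: the origin (TCP) lies on the front face of the gripper's body, between the roots of the fingers; the fingertips stand 73 mm ahead of it and the grasp point (between the pads) lies 54 mm ahead of it (arm.tip_extent is the distance from the TCP to the fingertips, in m); y points along the fingers, z is the direction in which the jaws open and shut, and the axes are right-handed (so a half turn about y gives the same grasp; the last joint's range is limited). The gripper opens to 85 mm and grips with 20 to 120 N. Pads are 22 mm wide; open, the fingers measure 114 mm over their backs; the gripper's body (76 mm by 85 mm) begins 54 mm behind the grasp point. The pads swing forward as they close: fully open they stand 13 mm farther back than shut.
Start: joints at [-0.889, 0.359, 0.012, 0, -1.224, -0.288], TCP at [0.259, -0.623, 0.304] pointing down, gripper open.
Joint ranges: [-3.07, 3.07], [-1.43, 2.12], [-1.02, 1.25], [-3.03, 1.67], [-3.05, -0], [-3.03, 3.03]. Speed limits (rad/s): [2.39, 2.39, 3.01, 3.14, 3.14, 3.14].

INTERFACE

Orientations are given as a rotation vector (axis times angle).
In Python, from station import arm gives the robot as it stands.
- The arm moves only by the tool jog_arm, never from a script. Its argument "commands" is a list of rows, each an object of numbers: "dx", "dy", "dz": the shift along the tool's x, y, z in m; "wx", "wy", "wz": the turn, a rotation vector about the tool's x, y, z in degrees; "gripper": the opening, from 0 (shut) to 1 (fully open). In form: [{"dx": .., "dy": .., "dz": .., "wx": .., "wy": .., "wz": .., "gripper": ..}, ...]. A call has 1 to 12 rows; each row is the pose to reach, as a shift and turn from the pose measured when the call began, along the tool's axes at that moment; what a row does not reach only later rows make up. A row lasts 1/8 s, in which the tool goes at most 62.5 mm and 10.7 degrees, less where a joint would pass 70% of its speed; a pose out of reach is approached as far as the arm can. A call with a gripper value outside its range is refused whole. The fingers move at their own pace and stop on an object; "newtons" is the grip in N (left out, the last holds). Time passes only in rows, so rows that repeat a pose let the fingers close. It gives the time, the measured TCP pose, the force and the opening at its end, in the units of the state.
- arm.observe(): the state, without advancing time (a new reading comes with each control period).
- arm.capture(name): name is "scene" or "top" or "wrist"; returns (picture, depth): 420x560x3 uint8, red, green, blue; 420x560 float32, m along the optical axis (not along the pixel's ray), 0 where there is no reading.
- arm.camera_info(name): a dict with "K" (3x3 intrinsics, pixels), "R" (3x3) and "t" (3): a world point X has camera coordinates R X + t. Camera axes: x right, y down, z forward; pixel columns grow to the right and rows downward; lengths in m; the calibration is good to about 2 mm. A picture is of the moment at which its call begins: read the wrist's pose just before it. camera_info takes no time and is no camera call; for the wrist camera it gives the pose at the moment of the call.
- arm.job_done(): hands the job in, once; it reports no verdict.
Trained networks look in the newest picture that a camera, given by its name, has taken for a name from the list of things; names that differ only in an ending like _2 or _b are one class to them, and where a whole thing is asked for, a point or a joint stands for the part that bears it (a point fixed in the world has none). Each returns a list of dicts, best first, with "confidence" (0 to 1); they miss things now and then, are a little off and sometimes report something else, mostly with a low value. They report only what shows in the picture. A call takes as long as a camera call. They do not tell look-alikes from the thing itself.
- arm.look_for(target, camera): "location" ([x, y, z] in m, in world coordinates, good to about 4 mm: the middle of the surface that is visible of it).
The state is a dict: "clock": time; "joints": joint angles; "qvel": joint speeds; "effort": joint torques, N m; "eef_pos": TCP position; "tool_rot": TCP orientation; "ft_force": force on the tool from outside, world axes, zero at the start; "wrist_torque": the same for the moment, N m; "gripper_width": finger opening in m.
Only numpy, scipy, OpenCV 4.12 (cv2) and the standard library are available. Lean on these libraries where they do the work, as an engineer would, in place of code of your own. Each camera call takes 0.05 s, during which the arm holds its last target. There are 200 camera calls.

TASK

Pull the spring pin of the loading slide up, turn it and let it down into its rest notch so that it stays out by itself, and then draw the tray out all the way. Stand every T-bracket on the bench base-down on the tray floor, including the one dropped behind the barred guard: bring that one out with the hooked rod, never with the fingers under the guard, and lay the rod back on its plywood board afterwards. Then push the tray fully home and turn the pin back so that it springs down and locks the tray, leaving the other things on the bench where they are.

Things in the scene. Friction and masses are not known exactly. Their poses are not given: they have to be found in the camera images.
- slide_base: Fixed loading slide: dark bed plate 370 x 210 x 8 mm, grey hood (roof top 88 mm high) over its rear. Origin on the bench under the tray's centre at home; x to the rear, the tray comes out along -x, z up. Hood from x = 0 back to 0.13 m, y -0.115 to 0.185. The spring pin stands at (-0.075, 0.140) in a sleeve: two steel blocks 80 mm long, tops 98 mm high, a 16 mm slot along x between them.
- pin: T-shaped spring pin. Origin on its upright axis, at bench level when down; x along its grip and cross-bar. Black grip 46 (x) x 12 (y) mm, 115 to 149 mm above the origin; below it a stem, a cross-bar 70 x 10 x 10 mm (70 to 80 mm up) and the 10 mm lock pin. Down, the bar lies in the sleeve's slot and the pin locks the tray. Parked, the bar rests across the block tops between 6 mm ridges.
- pin_grip (a point): Centre of the pin's black grip, 132 mm above the bench with the pin down; axes as pin.
- pin_lift (a joint): Height of the pin in m: 0 fully down (locked), about 0.028 in the rest notch, at most 0.042. Spring: pushes it down with 5 N at 0, 10 N at the top (weight adds 1.5 N). To park: lift it 36 mm or more, turn it anticlockwise seen from above to its stop, lower it and let go.
- pin_turn (a joint): Turn of the pin in rad, positive anticlockwise seen from above: 0 with the cross-bar along the slot (stop at -0.03), 1.35 in line with the rest notch (stop at 1.40). It can turn only when lifted at least 36 mm; it drops into slot or notch when within about 0.08 rad.
- tray: Aluminium tray 200 (x) x 190 (y) mm, 37 mm deep, walls 5 mm; axes as slide_base. Origin under its centre, 6 mm above the bench; wall tops 47 mm above the bench. A steel flange with the lock hole runs along its +y side. An upright black knob stands on a tongue 25 mm in front of the front wall.
- tray_floor (a point): Centre of the tray's inner floor (190 x 180 mm), 15 mm above the bench; axes as the tray.
- tray_knob (a point): Upright round knob of the tray, 18 mm diameter, reaching from 22 to 84 mm above the bench; this point is on its axis 68 mm above the bench.
- tray_slide (a joint): Tray travel in m: 0 fully home, 0.13 fully out. Stays where it is left (about 2.5 N friction). With the pin down it moves only about 3 mm. The pin drops into its hole only when the tray is within 2 mm of home; otherwise it rests on the flange.
- guard: Fixed grey guard over a fume-extraction inlet: inside 240 mm wide (x), y from -0.12 to +0.09 m; side and back walls 70 mm tall, roof of steel bars along y (20 mm gaps, underside 62 mm up), open only at its +y side. Origin on the bench in the middle of its width. A grey extraction box 110 mm tall with a duct stands behind it.
- mat: Flat plywood board (the mat) 320 (x) x 120 (y) x 3 mm fixed on the bench, the place of the hooked rod. Origin under its centre.
- hook: Hooked rod, lying flat, z up. Origin under the centre of its wooden handle (100 mm along x, 24 wide, 30 tall); a steel bar 10 wide and 14 tall goes on along +x and ends in a flat prong (x from 0.228 to 0.242 m, 14 mm tall) that points to +y, its tip 55 mm from the bar's centre line. 320 g, centre of mass at about x = 0.05 m.
- hook_mid (a point): Point on the underside of the hooked rod in the middle of its length, 90 mm along +x from the hook's origin.
- bracket_1: Plain steel T-bracket standing on the bench (may be absent): base 80 (x) x 50 (y) x 8 mm with an upright web 8 mm thick along x in the middle, 50 mm tall over all, about 400 g. Origin at the centre of its underside.
- bracket_2: Plain steel T-bracket standing on the bench (may be absent): base 80 (x) x 50 (y) x 8 mm with an upright web 8 mm thick along x in the middle, 50 mm tall over all, about 400 g. Origin at the centre of its underside.
- bracket_3: Plain steel T-bracket standing on the bench (may be absent): base 80 (x) x 50 (y) x 8 mm with an upright web 8 mm thick along x in the middle, 50 mm tall over all, about 400 g. Origin at the centre of its underside.
- bracket_dropped: Plain steel T-bracket standing under the barred guard: base 80 (x) x 50 (y) x 8 mm with an upright web 8 mm thick along x in the middle, 50 mm tall over all, about 400 g. Origin at the centre of its underside.
- spray_can: Grey spray can 150 mm tall, a bystander: leave it.
- wire_brush: Wire brush 200 mm long, a bystander: leave it.
- hammer: Hammer 260 mm long, a bystander: leave it.
- magnet: Square welding magnet 70 x 70 x 20 mm, a bystander: leave it.
- steel_cup: Steel cup 80 mm tall, a bystander: leave it.
Things that resemble listed ones, but are neither listed nor needed, are in the scene too. Leave any yellow look-alike of the bracket_1 alone.

How it is judged:
On the way, in this order (a step that is already met when the one before it is completed fails the run):
1. the pin stands in its rest notch by itself, untouched (value of joint pin_lift between 0.022 and 0.032 m and value of joint pin_turn above 1.2 rad and contact force between the fingers and pin below 0.1 N), for 0.3 s.
2. the tray is drawn fully out while the pin stays parked (value of joint pin_lift above 0.022 m and value of joint pin_turn above 1.2 rad and value of joint tray_slide above 0.12 m), for 0.2 s.
3. all brackets stand in the tray while it is out (x of bracket_1 in the frame of tray_floor between -0.085 and 0.085 m and y of bracket_1 in the frame of tray_floor between -0.08 and 0.08 m and z of each of bracket_1, bracket_2, bracket_3, bracket_dropped in the frame of tray_floor below 0.012 m and angle between each of bracket_1, bracket_2, bracket_3, bracket_dropped's own z axis and vertical below 0.2 rad and x of bracket_2 in the frame of tray_floor between -0.085 and 0.085 m and y of bracket_2 in the frame of tray_floor between -0.08 and 0.08 m and x of bracket_3 in the frame of tray_floor between -0.085 and 0.085 m and y of bracket_3 in the frame of tray_floor between -0.08 and 0.08 m and x of bracket_dropped in the frame of tray_floor between -0.085 and 0.085 m and y of bracket_dropped in the frame of tray_floor between -0.08 and 0.08 m and value of joint tray_slide above 0.1 m), for 0.2 s.
At the end, for the whole second after the job is handed in: Every bracket present stands base-down (within 0.2 rad) on the tray floor; the tray is home within 4 mm; the pin is down within 4 mm with its cross-bar in the slot; the hooked rod lies flat on its mat with its middle within 110 mm of the mat's centre along it and 55 mm across; all at rest (x of bracket_1 in the frame of tray_floor between -0.085 and 0.085 m and y of bracket_1 in the frame of tray_floor between -0.08 and 0.08 m and z of each of bracket_1, bracket_2, bracket_3, bracket_dropped in the frame of tray_floor below 0.012 m and angle between each of bracket_1, bracket_2, bracket_3, bracket_dropped's own z axis and vertical below 0.2 rad and x of bracket_2 in the frame of tray_floor between -0.085 and 0.085 m and y of bracket_2 in the frame of tray_floor between -0.08 and 0.08 m and x of bracket_3 in the frame of tray_floor between -0.085 and 0.085 m and y of bracket_3 in the frame of tray_floor between -0.08 and 0.08 m and x of bracket_dropped in the frame of tray_floor between -0.085 and 0.085 m and y of bracket_dropped in the frame of tray_floor between -0.08 and 0.08 m and value of joint tray_slide between -0.004 and 0.004 m and value of joint pin_lift below 0.004 m and value of joint pin_turn below 0.15 rad and linear speed of each of bracket_1, bracket_2, bracket_3, bracket_dropped, hook below 0.02 m/s and x of hook_mid in the frame of mat between -0.11 and 0.11 m and y of hook_mid in the frame of mat between -0.055 and 0.055 m and z of hook_mid in the frame of mat below 0.02 m and angle between hook's own z axis and vertical below 0.15 rad); the robot touches nothing.
It fails at once if the fingers touch the dropped bracket while it is under the guard (y of bracket_dropped in the frame of guard below 0.05 m and contact force between the fingers and bracket_dropped above 0.5 N).
It fails at once if a bystander is moved more than 30 mm (distance of any of spray_can, wire_brush, hammer, magnet, steel_cup from where it was at the start of the episode above 0.03 m).
Of bracket_1, bracket_2, bracket_3 only 2 to 3 are there at a start; the rules pass over those that are not, and their reading is None.
At some moment in a run one of bracket_1, bracket_2, bracket_3, hook may be knocked a few centimetres aside while the robot is not near it.
Once in a run the grip may slacken for a moment while it holds something.
It also fails if it takes over 192 s, if anything falls off the work surface, if the arm or the gripper's body presses on something with over 40 N, if the wrist force passes 120 N, or if a joint passes its speed limit or range.

## Working session

There is one attempt and no reset: what is moved stays moved. The work goes in short steps, Python scripts to look and compute and a tool call to move; the robot and the scene stay as the last step left them, time stands still between calls to the robot, and variables do not carry over. Pictures are saved under pics/ and viewed, on a budget of 14 in all, crops included, one or two more only if the job needs it, and the job is handed in when it is done.

Besides the shell and the picture viewer there is one more tool, called after "Call:" as a command line: name --argument value ..., lists and objects as JSON in quotes. jog_arm: Moves the arm, as the interface text tells. Its arguments: {"type":"object","properties":{"commands":{"type":"array","items":{"type":"object","properties":{"dx":{"type":"number"},"dy":{"type":"number"},"dz":{"type":"number"},"wx":{"type":"number"},"wy":{"type":"number"},"wz":{"type":"number"},"gripper":{"type":"number"}}}},"newtons":{"type":"number"}},"required":["commands"]}

```bash
ls; mkdir -p pics; python3 - <<'E'
from station import arm
import cv2,numpy as np
print(arm.observe())
for n in ("scene","top"):
    p,d=arm.capture(n); cv2.imwrite(f"pics/{n}0.png",p[:,:,::-1]); np.save(f"pics/{n}0.npy",d)
    i=arm.camera_info(n); print(n,np.round(i["K"],1).tolist(),np.round(i["R"],3).tolist(),np.round(i["t"],3).tolist())
E
```

```text
pics
{'clock': 0.0, 'joints': array([-8.88926471e-01,  3.59390068e-01,  1.10558438e-02, -3.68305279e-04,
       -1.22412375e+00, -2.88098851e-01]), 'qvel': array([-0.00091434,  0.00104154,  0.00055819, -0.00100851,  0.00034156,
        0.00073971]), 'effort': array([-1.03413848e-03, -5.83325744e+01,  2.93432969e+01,  6.93747327e+00,
       -5.94368437e-03,  5.99245436e-05]), 'eef_pos': array([ 0.2588228 , -0.62300243,  0.30295695]), 'tool_rot': array([-1.54701159, -0.30836803,  0.30910737]), 'ft_force': array([ 0.72212638,  0.29268778, -0.65882501]), 'wrist_torque': array([ 0.01010126,  0.04357929, -0.03593474]), 'gripper_width': 0.08542431323302255}
scene [[419.3, 0.0, 276.1], [0.0, 419.3, 207.9], [0.0, 0.0, 1.0]] [[0.058, 0.998, -0.009], [0.609, -0.042, -0.792], [-0.791, 0.04, -0.61]] [-0.045, -0.248, 1.772]
top [[448.5, 0.0, 277.0], [0.0, 448.5, 212.7], [0.0, 0.0, 1.0]] [[0.025, -1.0, 0.001], [-0.993, -0.025, -0.112], [0.112, 0.002, -0.994]] [0.012, 0.567, 1.246]
```

View pics/top0.png

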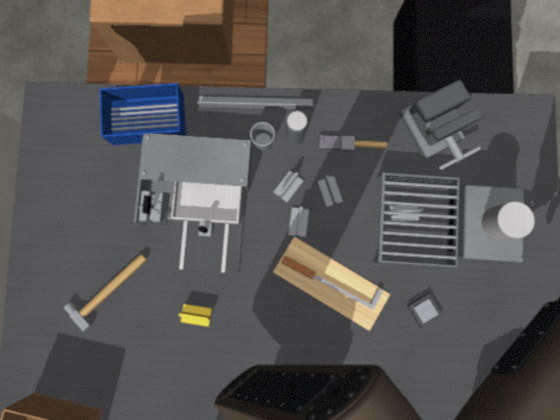

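View pics/scene0.png

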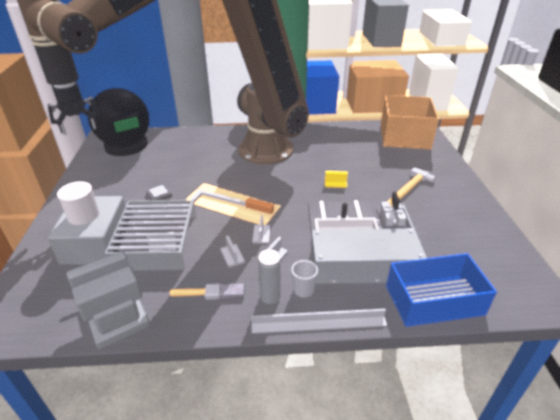

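```bash
cat > h.py <<'E'
from station import arm
import cv2,numpy as np
def cloud(n,d,info=None):
    i=info or arm.camera_info(n);K,R,t=[np.array(i[k]) for k in("K","R","t")]
    v,u=np.mgrid[:420,:560]
    c=np.stack([(u-K[0,2])/K[0,0]*d,(v-K[1,2])/K[1,1]*d,d],-1)
    return (c-t)@R     # R^T (c-t)
def ortho(pts,rgb,x0,x1,y0,y1,res,zmin=-.05,zmax=1):
    """image: rows = -x (x up), cols = -y"""
    H=int((x1-x0)/res);W=int((y1-y0)/res);im=np.zeros((H,W,3),np.uint8);hm=np.zeros((H,W))
    P=pts.reshape(-1,3);C=rgb.reshape(-1,3)
    o=np.argsort(P[:,2]);P=P[o];C=C[o]
    r=((x1-P[:,0])/res).astype(int);c=((y1-P[:,1])/res).astype(int)
    m=(r>=0)&(r<H)&(c>=0)&(c<W)&(P[:,2]>zmin)&(P[:,2]<zmax)
    im[r[m],c[m]]=C[m];hm[r[m],c[m]]=P[m,2];return im,hm
E
python3 - <<'E'
from h import *
d=np.load("pics/top0.npy");P=cloud("top",d)
rgb=cv2.imread("pics/top0.png")
z=P[...,2]
print("bench z",np.median(z[330:350,280:300]),z[300,250],z[200,350])
for n,(a,b,c,e) in dict(b1=(170,200,272,305),b2=(172,210,316,345),b3=(203,240,286,310)).items():
    for lo,hi in((.004,.02),(.03,.08)):
        m=np.zeros_like(z,bool);m[a:b,c:e]=1;m&=(z>lo)&(z<hi)
        q=P[m];
        if len(q)<5: print(n,len(q));continue
        (cx,cy),(w,h),ang=cv2.minAreaRect((q[:,:2]*1000).astype(np.float32)); print(n,lo,len(q),round(cx),round(cy),round(w),round(h),round(ang),"zmax",q[:,2].max().round(3))
crop=rgb[120:320,90:480]
cv2.imwrite("pics/crop.png",cv2.resize(crop,None,fx=2.05,fy=2.05,interpolation=cv2.INTER_CUBIC)[:, :800])
for t in("pin_grip","tray_knob","bracket_1","bracket_dropped","guard","mat","hook","slide_base","tray"):
    print(t,[(np.round(r["location"],3).tolist(),round(r["confidence"],2)) for r in arm.look_for(t,"top")])
E
```

```text
bench z -7.122197649715064e-05 -0.000576474113977588 -0.0022540389776568403
b1 0.004 357 653 -3 87 94 2 zmax 0.016
b1 0.03 95 649 -4 8 80 55 zmax 0.055
b2 0.004 363 638 -126 107 82 1 zmax 0.019
b2 0.03 112 637 -127 80 9 20 zmax 0.057
b3 0.004 394 545 -33 102 67 1 zmax 0.017
b3 0.03 90 546 -37 8 80 84 zmax 0.056
pin_grip [([0.569, 0.366, 0.133], 0.51)]
tray_knob [([0.597, 0.238, 0.014], 0.94)]
bracket_1 [([0.636, -0.127, 0.012], 0.9), ([0.542, -0.034, 0.009], 0.85), ([0.65, -0.005, 0.012], 0.6), ([0.277, 0.25, 0.005], 0.59), ([0.567, 0.365, 0.136], 0.17)]
bracket_dropped [([0.612, 0.254, 0.048], 0.68), ([0.578, -0.341, 0.01], 0.57), ([0.547, -0.487, 0.109], 0.23)]
guard [([0.547, -0.487, 0.106], 0.75), ([0.648, -0.005, 0.012], 0.66)]
mat [([0.37, -0.138, 0.003], 0.61)]
hook [([0.385, -0.098, 0.018], 0.74)]
slide_base [([0.608, 0.252, 0.048], 0.83)]
tray [([0.594, 0.241, 0.017], 0.71)]
```

View pics/crop.png

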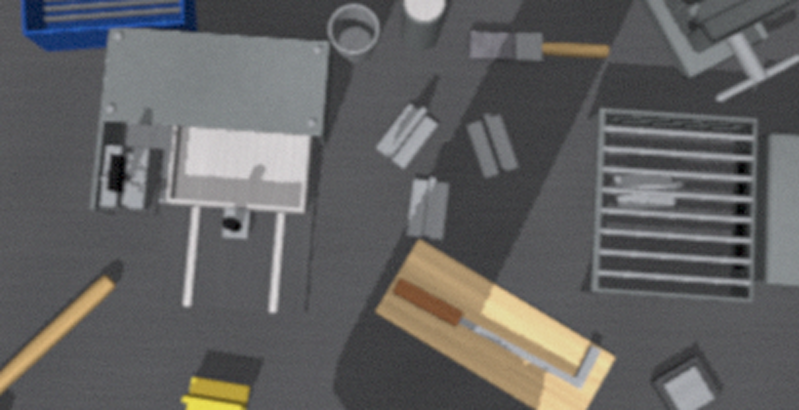

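```bash
cat >> h.py <<'E'
from scipy.spatial.transform import Rotation as Rn
def line(q):
    """centre and direction (deg, from +x, mod 180) of a thin top-view blob"""
    (cx,cy),(w,h),a=cv2.minAreaRect((q[:,:2]*1000).astype(np.float32))
    b=cv2.boxPoints(((cx,cy),(w,h),a)); e1=b[1]-b[0];e2=b[2]-b[1]
    e=e1 if np.hypot(*e1)>np.hypot(*e2) else e2
    return np.round([cx/1e3,cy/1e3],4),round(float(np.degrees(np.arctan2(e[1],e[0]))%180),1),(round(w),round(h))
def go(x,y,zg,yaw):
    """print tool shift so that the grasp point is at x,y,zg pointing down, jaw axis (tool z) at yaw deg (mod 180)"""
    s=arm.observe();p=s["eef_pos"];R0=Rn.from_rotvec(s["tool_rot"]);best=None
    for k in(0,180):
        a=np.radians(yaw+k);zt=np.array([np.cos(a),np.sin(a),0]);yt=np.array([0,0,-1.]);xt=np.cross(yt,zt)
        w=np.degrees((R0.inv()*Rn.from_matrix(np.stack([xt,yt,zt],1))).as_rotvec())
        if best is None or np.linalg.norm(w)<np.linalg.norm(best): best=w
    print("to",(x,y,zg,yaw),"d",np.round(R0.inv().apply(np.array([x,y,zg+.054])-p)*1000,1).tolist(),"mm; w",np.round(best,1).tolist())
def st():
    s=arm.observe();R=Rn.from_rotvec(s["tool_rot"]).as_matrix()
    print("t",round(s["clock"],2),"grasp",np.round(s["eef_pos"]+R[:,1]*.054,4),"jaw",np.round(np.degrees(np.arctan2(R[1,2],R[0,2])),1),"down",np.round(R[:,1],3),"F",np.round(s["ft_force"],1),"T",np.round(s["wrist_torque"],2),"w",round(s["gripper_width"],4),"q",np.round(s["joints"],2))
E
python3 - <<'E'
from h import *
d=np.load("pics/top0.npy");P=cloud("top",d);z=P[...,2]
def reg(a,b,c,e,lo,hi):
    m=np.zeros_like(z,bool);m[a:b,c:e]=1;return P[m&(z>lo)&(z<hi)]
for n,r in dict(b1=(170,200,272,305),b2=(172,210,316,345),b3=(203,240,286,310)).items(): print(n,line(reg(*r,.03,.08)))
print("hood",line(reg(130,190,135,260,.075,.1)))
print("grip",line(reg(180,225,130,175,.12,.16)), reg(180,225,130,175,.12,.16).max(0))
print("blocks",line(reg(175,225,130,175,.088,.112)))
print("knob",line(reg(210,240,190,220,.07,.1)))
print("traywall",line(reg(180,225,165,245,.04,.055)))
print("guard",line(reg(165,275,370,462,.055,.085)))
q=reg(200,225,380,430,.035,.057);print("drop",line(q),len(q));
q=reg(200,225,380,430,.004,.02);print("drop base",line(q),len(q))
print("handle",line(reg(250,285,275,320,.024,.045)))
print("bar+prong",line(reg(265,320,310,395,.012,.024)))
m=reg(235,335,270,395,.0015,.05);print("mat",line(m))
st()
s=arm.observe();print(s["gripper_width"])
E
```

```text
b1 (array([ 0.6491, -0.0043]), 144.5, (8, 80))
b2 (array([ 0.6372, -0.1265]), 20.0, (80, 9))
b3 (array([ 0.5456, -0.0367]), 174.3, (8, 80))
hood (array([0.7068, 0.2532]), 93.2, (164, 347))
grip (array([0.5691, 0.3688]), 177.4, (14, 46)) [0.59164404 0.37591147 0.15384362]
blocks (array([0.5938, 0.362 ]), 177.5, (98, 130))
knob (array([0.5135, 0.2304]), 4.3, (16, 16))
traywall (array([0.5913, 0.2414]), 87.3, (218, 106))
guard (array([ 0.5707, -0.3698]), 177.8, (222, 281))
drop (array([ 0.5801, -0.3439]), 97.5, (9, 79)) 68
drop base (array([ 0.581 , -0.3439]), 91.4, (71, 142)) 311
handle (array([ 0.4148, -0.0384]), 63.3, (100, 24))
bar+prong (array([ 0.3704, -0.1805]), 63.2, (190, 60))
mat (array([ 0.3685, -0.1373]), 91.5, (281, 359))
t 0.55 grasp [ 0.259  -0.6233  0.2499] jaw 112.6 down [-0.  0. -1.] F [ 0.2  0.3 -0.8] T [0.   0.03 0.03] w 0.0853 q [-0.89  0.36  0.01 -0.   -1.22 -0.29]
0.08532453348244742
```

```bash
python3 -c "
from h import *
go(.5695,.3685,.22,87.4)"
```

```text
to (0.5695, 0.3685, 0.22, 87.4) d [667.3, 29.9, 796.7] mm; w [-0.0, 25.2, 0.0]
```

Call:
jog_arm --commands '[{"dx": 0.667, "dy": 0.03, "dz": 0.797, "wy": 25.2, "gripper": 0.5}, {"dx": 0.667, "dy": 0.03, "dz": 0.797, "wy": 25.2, "gripper": 0.5}, {"dx": 0.667, "dy": 0.03, "dz": 0.797, "wy": 25.2, "gripper": 0.5}, {"dx": 0.667, "dy": 0.03, "dz": 0.797, "wy": 25.2, "gripper": 0.5}, {"dx": 0.667, "dy": 0.03, "dz": 0.797, "wy": 25.2, "gripper": 0.5}, {"dx": 0.667, "dy": 0.03, "dz": 0.797, "wy": 25.2, "gripper": 0.5}, {"dx": 0.667, "dy": 0.03, "dz": 0.797, "wy": 25.2, "gripper": 0.5}, {"dx": 0.667, "dy": 0.03, "dz": 0.797, "wy": 25.2, "gripper": 0.5}, {"dx": 0.667, "dy": 0.03, "dz": 0.797, "wy": 25.2, "gripper": 0.5}, {"dx": 0.667, "dy": 0.03, "dz": 0.797, "wy": 25.2, "gripper": 0.5}, {"dx": 0.667, "dy": 0.03, "dz": 0.797, "wy": 25.2, "gripper": 0.5}, {"dx": 0.667, "dy": 0.03, "dz": 0.797, "wy": 25.2, "gripper": 0.5}]'

```text
schema error: expected keys dx, dy, dz, wx, wy, wz, gripper
```

```bash
python3 -c "
from h import *
st();go(.5695,.3685,.22,87.4)"
```

```text
t 0.55 grasp [ 0.259  -0.6233  0.2499] jaw 112.6 down [-0.  0. -1.] F [ 0.2  0.3 -0.8] T [0.   0.03 0.03] w 0.0853 q [-0.89  0.36  0.01 -0.   -1.22 -0.29]
to (0.5695, 0.3685, 0.22, 87.4) d [667.3, 29.9, 796.7] mm; w [-0.0, 25.2, 0.0]
```

Call:
jog_arm --commands '[{"dx": 0.667, "dy": 0.03, "dz": 0.797, "wx": 0, "wy": 25.2, "wz": 0, "gripper": 0.5}, {"dx": 0.667, "dy": 0.03, "dz": 0.797, "wx": 0, "wy": 25.2, "wz": 0, "gripper": 0.5}, {"dx": 0.667, "dy": 0.03, "dz": 0.797, "wx": 0, "wy": 25.2, "wz": 0, "gripper": 0.5}, {"dx": 0.667, "dy": 0.03, "dz": 0.797, "wx": 0, "wy": 25.2, "wz": 0, "gripper": 0.5}, {"dx": 0.667, "dy": 0.03, "dz": 0.797, "wx": 0, "wy": 25.2, "wz": 0, "gripper": 0.5}, {"dx": 0.667, "dy": 0.03, "dz": 0.797, "wx": 0, "wy": 25.2, "wz": 0, "gripper": 0.5}, {"dx": 0.667, "dy": 0.03, "dz": 0.797, "wx": 0, "wy": 25.2, "wz": 0, "gripper": 0.5}, {"dx": 0.667, "dy": 0.03, "dz": 0.797, "wx": 0, "wy": 25.2, "wz": 0, "gripper": 0.5}, {"dx": 0.667, "dy": 0.03, "dz": 0.797, "wx": 0, "wy": 25.2, "wz": 0, "gripper": 0.5}, {"dx": 0.667, "dy": 0.03, "dz": 0.797, "wx": 0, "wy": 25.2, "wz": 0, "gripper": 0.5}, {"dx": 0.667, "dy": 0.03, "dz": 0.797, "wx": 0, "wy": 25.2, "wz": 0, "gripper": 0.5}, {"dx": 0.667, "dy": 0.03, "dz": 0.797, "wx": 0, "wy": 25.2, "wz": 0, "gripper": 0.5}]'

```text
clock: 2.05
eef_pos: [0.4823, 0.0923, 0.2829]
tool_rot: [-1.57, 0.035, -0.037]
ft_force: [0.6, 0.1, 0.5]
gripper_width: 0.0425
```

```bash
python3 -c "
from h import *
st();go(.5695,.3685,.22,87.4)"
```

```text
t 2.05 grasp [0.4824 0.0924 0.2289] jaw 87.4 down [ 0.001  0.001 -1.   ] F [0.6 0.1 0.5] T [-0.06 -0.18 -0.  ] w 0.0425 q [ 0.59  0.07 -0.41  0.   -1.09 -2.21]
to (0.5695, 0.3685, 0.22, 87.4) d [74.6, 9.2, 279.8] mm; w [-0.0, 0.0, 0.1]
```

Call:
jog_arm --commands '[{"dx": 0.0746, "dy": 0.009, "dz": 0.28, "wx": 0, "wy": 0, "wz": 0, "gripper": 0.5}, {"dx": 0.0746, "dy": 0.009, "dz": 0.28, "wx": 0, "wy": 0, "wz": 0, "gripper": 0.5}, {"dx": 0.0746, "dy": 0.009, "dz": 0.28, "wx": 0, "wy": 0, "wz": 0, "gripper": 0.5}, {"dx": 0.0746, "dy": 0.009, "dz": 0.28, "wx": 0, "wy": 0, "wz": 0, "gripper": 0.5}, {"dx": 0.0746, "dy": 0.009, "dz": 0.28, "wx": 0, "wy": 0, "wz": 0, "gripper": 0.5}, {"dx": 0.0746, "dy": 0.009, "dz": 0.28, "wx": 0, "wy": 0, "wz": 0, "gripper": 0.5}, {"dx": 0.0746, "dy": 0.009, "dz": 0.28, "wx": 0, "wy": 0, "wz": 0, "gripper": 0.5}]'

```text
clock: 2.92
eef_pos: [0.5693, 0.3685, 0.2737]
tool_rot: [-1.571, 0.035, -0.036]
ft_force: [-0.2, -0.4, 0.7]
gripper_width: 0.0425
```

```bash
python3 - <<'E'
from h import *
st()
p,d=arm.capture("wrist");i=arm.camera_info("wrist");cv2.imwrite("pics/w1.png",p[:,:,::-1])
P=cloud("wrist",d,i);m=(P[...,2]>.135)&(P[...,2]<.16)
n,l,s,_=cv2.connectedComponentsWithStats(m.astype(np.uint8))
for k in range(1,n):
    if s[k,4]>300: print(s[k],line(P[l==k]),np.median(P[l==k][:,2]))
go(.5695,.3685,.132,87.4)
E
```

```text
t 2.92 grasp [0.5693 0.3685 0.2197] jaw 87.4 down [ 0.001 -0.    -1.   ] F [-0.2 -0.4  0.7] T [-0.05 -0.    0.02] w 0.0425 q [ 0.86  0.38 -0.02  0.   -1.17 -2.48]
[ 273  192   18   68 1180] (array([0.5681, 0.3697]), 177.3, (12, 46)) 0.14954295997641237
to (0.5695, 0.3685, 0.132, 87.4) d [0.0, 88.2, 0.5] mm; w [-0.0, -0.0, 0.1]
```

View pics/w1.png

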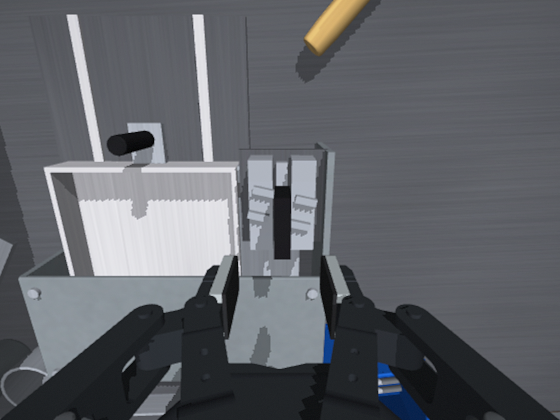

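Call:
jog_arm --commands '[{"dx": 0.001, "dy": 0.05, "dz": 0.001, "wx": 0, "wy": 0, "wz": 0, "gripper": 0.5}, {"dx": 0.001, "dy": 0.088, "dz": 0.001, "wx": 0, "wy": 0, "wz": 0, "gripper": 0.5}, {"dx": 0.001, "dy": 0.088, "dz": 0.001, "wx": 0, "wy": 0, "wz": 0, "gripper": 0.5}, {"dx": 0.001, "dy": 0.088, "dz": 0.001, "wx": 0, "wy": 0, "wz": 0, "gripper": 0.0}, {"dx": 0.001, "dy": 0.088, "dz": 0.001, "wx": 0, "wy": 0, "wz": 0, "gripper": 0.0}, {"dx": 0.001, "dy": 0.088, "dz": 0.001, "wx": 0, "wy": 0, "wz": 0, "gripper": 0.0}, {"dx": 0.001, "dy": 0.088, "dz": 0.001, "wx": 0, "wy": 0, "wz": 0, "gripper": 0.0}, {"dx": 0.001, "dy": 0.088, "dz": 0.001, "wx": 0, "wy": 0, "wz": 0, "gripper": 0.0}]' --newtons 70

```text
clock: 3.98
eef_pos: [0.5714, 0.3702, 0.189]
tool_rot: [-1.567, 0.032, -0.039]
ft_force: [-0.5, 2.8, 6.2]
gripper_width: 0.0112
```

Call:
jog_arm --commands '[{"dx": 0, "dy": -0.02, "dz": 0, "wx": 0, "wy": 0, "wz": 0, "gripper": 0.0}, {"dx": 0, "dy": -0.039, "dz": 0, "wx": 0, "wy": 0, "wz": 0, "gripper": 0.0}, {"dx": 0, "dy": -0.039, "dz": 0, "wx": 0, "wy": 0, "wz": 0, "gripper": 0.0}, {"dx": 0, "dy": -0.039, "dz": 0, "wx": 0, "wy": 0, "wz": 0, "gripper": 0.0}]'

```text
clock: 4.47
eef_pos: [0.5713, 0.3701, 0.227]
tool_rot: [-1.566, 0.032, -0.039]
ft_force: [5.1, 2.3, -11.4]
gripper_width: 0.011
```

```bash
python3 -c "
from h import *
st()"
```

```text
t 4.47 grasp [0.5716 0.3703 0.173 ] jaw 87.4 down [ 0.005  0.004 -1.   ] F [  5.1   2.3 -11.4] T [ 0.87 -1.82  0.01] w 0.011 q [ 0.86  0.42 -0.08  0.   -1.07 -2.48]
```

Call:
jog_arm --commands '[{"dx": 0, "dy": -0.001, "dz": 0, "wx": 0, "wy": -10, "wz": 0, "gripper": 0.0}, {"dx": -0.001, "dy": -0.001, "dz": 0.001, "wx": 0, "wy": -20, "wz": 0, "gripper": 0.0}, {"dx": -0.001, "dy": -0.001, "dz": 0.001, "wx": 0, "wy": -30, "wz": 0, "gripper": 0.0}, {"dx": -0.002, "dy": -0.001, "dz": 0.001, "wx": 0, "wy": -40, "wz": 0, "gripper": 0.0}, {"dx": -0.002, "dy": -0.001, "dz": 0.001, "wx": 0, "wy": -50, "wz": 0, "gripper": 0.0}, {"dx": -0.003, "dy": -0.001, "dz": 0.002, "wx": 0, "wy": -60, "wz": 0, "gripper": 0.0}, {"dx": -0.003, "dy": -0.001, "dz": 0.002, "wx": 0, "wy": -70, "wz": 0, "gripper": 0.0}, {"dx": -0.003, "dy": -0.001, "dz": 0.002, "wx": 0, "wy": -78, "wz": 0, "gripper": 0.0}, {"dx": -0.003, "dy": -0.001, "dz": 0.002, "wx": 0, "wy": -78, "wz": 0, "gripper": 0.0}, {"dx": -0.003, "dy": -0.001, "dz": 0.002, "wx": 0, "wy": -78, "wz": 0, "gripper": 0.0}]'

```text
clock: 5.72
eef_pos: [0.5687, 0.3735, 0.2269]
tool_rot: [-1.317, -1.026, 1.013]
ft_force: [4.7, 6.5, -11.3]
gripper_width: 0.0109
```

```bash
python3 -c "
from h import *
st()"
```

```text
t 5.72 grasp [0.569  0.3738 0.1729] jaw 165.4 down [ 0.005  0.006 -1.   ] F [  4.7   6.5 -11.3] T [ 2.18 -1.64  0.04] w 0.0109 q [ 0.87  0.42 -0.08  0.   -1.06 -1.12]
```

Call:
jog_arm --commands '[{"dx": 0, "dy": 0.006, "dz": 0, "wx": 0, "wy": 0, "wz": 0, "gripper": 0.0}, {"dx": 0, "dy": 0.01, "dz": 0, "wx": 0, "wy": 0, "wz": 0, "gripper": 0.0}, {"dx": 0, "dy": 0.01, "dz": 0, "wx": 0, "wy": 0, "wz": 0, "gripper": 0.0}]'

```text
clock: 6.1
eef_pos: [0.5688, 0.3736, 0.2171]
tool_rot: [-1.317, -1.026, 1.013]
ft_force: [0.8, 1.4, -1.8]
gripper_width: 0.0112
```

```bash
python3 -c "
from h import *
st()"
```

```text
t 6.1 grasp [0.569  0.3739 0.1631] jaw 165.4 down [ 0.006  0.006 -1.   ] F [ 0.8  1.4 -1.8] T [ 0.39 -0.06  0.02] w 0.0112 q [ 0.87  0.42 -0.09  0.   -1.05 -1.12]
```

Call:
jog_arm --commands '[{"dx": 0, "dy": 0.001, "dz": 0, "wx": 0, "wy": 0, "wz": 0, "gripper": 0.5}, {"dx": 0, "dy": 0.0, "dz": 0, "wx": 0, "wy": 0, "wz": 0, "gripper": 0.5}, {"dx": 0, "dy": 0.0, "dz": 0, "wx": 0, "wy": 0, "wz": 0, "gripper": 0.5}, {"dx": 0, "dy": -0.06, "dz": 0, "wx": 0, "wy": 0, "wz": 0, "gripper": 0.5}, {"dx": 0, "dy": -0.09, "dz": 0, "wx": 0, "wy": 0, "wz": 0, "gripper": 0.5}, {"dx": 0, "dy": -0.09, "dz": 0, "wx": 0, "wy": 0, "wz": 0, "gripper": 0.5}]'

```text
clock: 6.85
eef_pos: [0.5691, 0.3736, 0.3108]
tool_rot: [-1.317, -1.031, 1.008]
ft_force: [0.8, -0.0, 0.3]
gripper_width: 0.0427
```

```bash
python3 - <<'E'
from h import *
st()
p,d=arm.capture("wrist");i=arm.camera_info("wrist");cv2.imwrite("pics/w2.png",p[:,:,::-1])
P=cloud("wrist",d,i);m=(P[...,2]>.16)&(P[...,2]<.19)
n,l,s,_=cv2.connectedComponentsWithStats(m.astype(np.uint8))
for k in range(1,n):
    if s[k,4]>300: print(s[k],line(P[l==k]),np.median(P[l==k][:,2]))
m=(P[...,2]>.075)&(P[...,2]<.09)&(P[...,0]<.56)&(P[...,1]<.3)
if m.sum()>20: print("knob",m.sum(),line(P[m]))
go(.513,.2305,.17,87.4)
E
```

```text
t 6.85 grasp [0.5696 0.3741 0.2568] jaw 165.4 down [ 0.01  0.01 -1.  ] F [ 0.8 -0.   0.3] T [-0.01  0.03  0.04] w 0.0427 q [ 0.87  0.36  0.03  0.   -1.22 -1.12]
[ 272  185   17   65 1098] (array([0.5676, 0.3697]), 75.6, (47, 12)) 0.17479222893219878
knob 409 (array([0.5111, 0.2325]), 127.8, (17, 17))
to (0.513, 0.2305, 0.17, 87.4) d [-152.9, 83.0, 18.1] mm; w [-0.1, 78.0, 0.7]
```

```bash
python3 -c "
from h import *
go(.511,.232,.068,87.4)"
```

```text
to (0.511, 0.232, 0.068, 87.4) d [-152.9, 185.0, 20.9] mm; w [-0.1, 78.0, 0.7]
```

Call:
jog_arm --commands '[{"dx": -0.06, "dy": 0, "dz": 0.008, "wx": 0, "wy": 10, "wz": 0, "gripper": 0.6}, {"dx": -0.12, "dy": 0, "dz": 0.016, "wx": 0, "wy": 20, "wz": 0, "gripper": 0.6}, {"dx": -0.153, "dy": 0.02, "dz": 0.021, "wx": 0, "wy": 30, "wz": 0, "gripper": 0.6}, {"dx": -0.153, "dy": 0.05, "dz": 0.021, "wx": 0, "wy": 40, "wz": 0, "gripper": 0.6}, {"dx": -0.153, "dy": 0.07, "dz": 0.021, "wx": 0, "wy": 50, "wz": 0, "gripper": 0.6}, {"dx": -0.153, "dy": 0.09, "dz": 0.021, "wx": 0, "wy": 60, "wz": 0, "gripper": 0.6}, {"dx": -0.153, "dy": 0.11, "dz": 0.021, "wx": 0, "wy": 70, "wz": 0, "gripper": 0.6}, {"dx": -0.153, "dy": 0.12, "dz": 0.021, "wx": 0, "wy": 78, "wz": 0.7, "gripper": 0.6}, {"dx": -0.153, "dy": 0.15, "dz": 0.021, "wx": 0, "wy": 78, "wz": 0.7, "gripper": 0.6}, {"dx": -0.153, "dy": 0.185, "dz": 0.021, "wx": 0, "wy": 78, "wz": 0.7, "gripper": 0.6}, {"dx": -0.153, "dy": 0.185, "dz": 0.021, "wx": 0, "wy": 78, "wz": 0.7, "gripper": 0.6}]'

```text
clock: 8.28
eef_pos: [0.5091, 0.2302, 0.1188]
tool_rot: [-1.574, 0.041, -0.03]
ft_force: [0.1, -0.3, -0.2]
gripper_width: 0.0513
```

Call:
jog_arm --commands '[{"dx": 0, "dy": 0, "dz": 0, "wx": 0, "wy": 0, "wz": 0, "gripper": 0}, {"dx": 0, "dy": 0, "dz": 0, "wx": 0, "wy": 0, "wz": 0, "gripper": 0}, {"dx": 0, "dy": 0, "dz": 0, "wx": 0, "wy": 0, "wz": 0, "gripper": 0}, {"dx": 0, "dy": 0, "dz": 0, "wx": 0, "wy": 0, "wz": 0, "gripper": 0}, {"dx": 0, "dy": 0, "dz": 0, "wx": 0, "wy": 0, "wz": 0, "gripper": 0}]' --newtons 50

```text
clock: 8.9
eef_pos: [0.5093, 0.2329, 0.1199]
tool_rot: [-1.569, 0.039, -0.031]
ft_force: [-4.6, 11.2, -4.9]
gripper_width: 0.0172
```

```bash
python3 -c "
from h import *
st()
import math
a=math.radians(-2.6);s=arm.observe();R=Rn.from_rotvec(s['tool_rot']);print(R.inv().apply([-.13*math.cos(a),-.13*math.sin(a),0]))"
```

```text
t 8.9 grasp [0.5091 0.233  0.0659] jaw 87.4 down [-0.005  0.001 -1.   ] F [-4.6 11.2 -4.9] T [3.99 1.51 0.14] w 0.0172 q [ 0.78  0.36 -0.46 -0.01 -0.75 -2.39]
[-1.29998287e-01  6.59143646e-04  1.04195062e-04]
```

Call:
jog_arm --commands '[{"dx": -0.02, "dy": 0, "dz": 0.001, "wx": 0, "wy": 0, "wz": 0, "gripper": 0}, {"dx": -0.045, "dy": 0, "dz": 0.001, "wx": 0, "wy": 0, "wz": 0, "gripper": 0}, {"dx": -0.07, "dy": 0, "dz": 0.001, "wx": 0, "wy": 0, "wz": 0, "gripper": 0}, {"dx": -0.095, "dy": 0, "dz": 0.001, "wx": 0, "wy": 0, "wz": 0, "gripper": 0}, {"dx": -0.115, "dy": 0, "dz": 0.001, "wx": 0, "wy": 0, "wz": 0, "gripper": 0}, {"dx": -0.129, "dy": 0, "dz": 0.001, "wx": 0, "wy": 0, "wz": 0, "gripper": 0}, {"dx": -0.132, "dy": 0, "dz": 0.001, "wx": 0, "wy": 0, "wz": 0, "gripper": 0}, {"dx": -0.132, "dy": 0, "dz": 0.001, "wx": 0, "wy": 0, "wz": 0, "gripper": 0}]'

```text
clock: 9.9
eef_pos: [0.3785, 0.2393, 0.1202]
tool_rot: [-1.57, 0.038, -0.032]
ft_force: [19.2, -4.3, -29.7]
gripper_width: 0.0164
```

```bash
python3 -c "
from h import *
st()"
```

```text
t 9.9 grasp [0.3784 0.2393 0.0662] jaw 87.5 down [-0.003  0.001 -1.   ] F [ 19.2  -4.3 -29.7] T [-1.43 -6.73 -0.1 ] w 0.0164 q [ 1.    0.2  -0.71 -0.01 -0.66 -2.61]
```

Call:
jog_arm --commands '[{"dx": 0, "dy": 0, "dz": 0, "wx": 0, "wy": 0, "wz": 0, "gripper": 0.7}, {"dx": 0, "dy": 0, "dz": 0, "wx": 0, "wy": 0, "wz": 0, "gripper": 0.7}, {"dx": 0, "dy": 0, "dz": 0, "wx": 0, "wy": 0, "wz": 0, "gripper": 0.7}, {"dx": 0, "dy": -0.06, "dz": 0, "wx": 0, "wy": 0, "wz": 0, "gripper": 0.7}, {"dx": 0, "dy": -0.12, "dz": 0, "wx": 0, "wy": 0, "wz": 0, "gripper": 0.7}, {"dx": 0, "dy": -0.13, "dz": 0, "wx": 0, "wy": 0, "wz": 0, "gripper": 0.7}]'

```text
clock: 10.65
eef_pos: [0.3801, 0.2407, 0.255]
tool_rot: [-1.563, 0.033, -0.036]
ft_force: [-0.0, 0.1, -0.5]
gripper_width: 0.0597
```

```bash
python3 - <<'E'
from h import *
st();go(.5456,-.0367,.17,84.3)
p,d=arm.capture("top");cv2.imwrite("pics/t2.png",p[:,:,::-1]);P=cloud("top",d)
for k,(lo,hi,x0,x1,y0,y1) in dict(traywalls=(.04,.058,.37,.63,.1,.35),knob=(.07,.1,.3,.45,.15,.3),b=(.035,.065,.5,.72,-.2,.06)).items():
    m=(P[...,2]>lo)&(P[...,2]<hi)&(P[...,0]>x0)&(P[...,0]<x1)&(P[...,1]>y0)&(P[...,1]<y1)
    n,l,s,_=cv2.connectedComponentsWithStats(m.astype(np.uint8))
    for j in range(1,n):
        if s[j,4]>25: print(k,s[j,4],line(P[l==j]))
E
```

```text
t 10.65 grasp [0.3803 0.2411 0.201 ] jaw 87.5 down [ 0.002  0.007 -1.   ] F [-0.   0.1 -0.5] T [-0.01  0.03  0.01] w 0.0597 q [ 1.    0.02 -0.54 -0.   -1.01 -2.62]
to (0.5456, -0.0367, 0.17, 84.3) d [177.3, 29.2, -270.2] mm; w [-0.4, 3.2, 0.1]
traywalls 623 (array([0.5088, 0.242 ]), 87.4, (212, 201))
b 92 (array([ 0.6488, -0.0039]), 144.5, (8, 80))
b 105 (array([ 0.6377, -0.1267]), 19.8, (80, 10))
b 86 (array([ 0.5452, -0.0367]), 174.2, (8, 80))
```

Call:
jog_arm --commands '[{"dx": 0.04, "dy": 0, "dz": -0.06, "wx": 0, "wy": 1, "wz": 0, "gripper": 0.6}, {"dx": 0.08, "dy": 0, "dz": -0.12, "wx": 0, "wy": 2, "wz": 0, "gripper": 0.6}, {"dx": 0.12, "dy": 0.01, "dz": -0.18, "wx": 0, "wy": 3.2, "wz": 0, "gripper": 0.6}, {"dx": 0.15, "dy": 0.02, "dz": -0.23, "wx": -0.4, "wy": 3.2, "wz": 0, "gripper": 0.6}, {"dx": 0.177, "dy": 0.03, "dz": -0.27, "wx": -0.4, "wy": 3.2, "wz": 0, "gripper": 0.6}, {"dx": 0.177, "dy": 0.07, "dz": -0.27, "wx": -0.4, "wy": 3.2, "wz": 0, "gripper": 0.6}, {"dx": 0.177, "dy": 0.11, "dz": -0.27, "wx": -0.4, "wy": 3.2, "wz": 0, "gripper": 0.6}, {"dx": 0.177, "dy": 0.14, "dz": -0.27, "wx": -0.4, "wy": 3.2, "wz": 0, "gripper": 0.6}, {"dx": 0.177, "dy": 0.164, "dz": -0.269, "wx": -0.4, "wy": 3.2, "wz": 0, "gripper": 0.6}, {"dx": 0.177, "dy": 0.164, "dz": -0.269, "wx": -0.4, "wy": 3.2, "wz": 0, "gripper": 0.6}]'

```text
clock: 11.95
eef_pos: [0.543, -0.0356, 0.0858]
tool_rot: [-1.572, 0.083, -0.074]
ft_force: [-1.0, 0.1, -0.2]
gripper_width: 0.051
```

```bash
python3 - <<'E'
from h import *
st();go(.5456,-.0367,.035,84.3)
E
```

```text
t 11.95 grasp [ 0.5427 -0.0357  0.0318] jaw 84.3 down [-0.005 -0.002 -1.   ] F [-1.   0.1 -0.2] T [0.02 0.01 0.03] w 0.051 q [ 0.3   0.39 -0.53  0.   -0.66 -1.97]
to (0.5456, -0.0367, 0.035, 84.3) d [2.7, -3.2, -0.9] mm; w [0.1, -0.0, -0.3]
```

Call:
jog_arm --commands '[{"dx": 0.002, "dy": -0.003, "dz": -0.001, "wx": 0, "wy": 0, "wz": 0, "gripper": 0}, {"dx": 0.002, "dy": -0.003, "dz": -0.001, "wx": 0, "wy": 0, "wz": 0, "gripper": 0}, {"dx": 0.002, "dy": -0.003, "dz": -0.001, "wx": 0, "wy": 0, "wz": 0, "gripper": 0}, {"dx": 0.002, "dy": -0.003, "dz": -0.001, "wx": 0, "wy": 0, "wz": 0, "gripper": 0}, {"dx": 0.002, "dy": -0.003, "dz": -0.001, "wx": 0, "wy": 0, "wz": 0, "gripper": 0}, {"dx": 0.002, "dy": -0.04, "dz": -0.001, "wx": 0, "wy": 0, "wz": 0, "gripper": 0}, {"dx": 0.002, "dy": -0.08, "dz": -0.001, "wx": 0, "wy": 0, "wz": 0, "gripper": 0}, {"dx": 0.002, "dy": -0.08, "dz": -0.001, "wx": 0, "wy": 0, "wz": 0, "gripper": 0}]' --newtons 70

```text
clock: 12.95
eef_pos: [0.5466, -0.0362, 0.1687]
tool_rot: [-1.57, 0.078, -0.078]
ft_force: [-0.0, 1.0, -5.4]
gripper_width: 0.0071
```

```bash
python3 - <<'E'
from h import *
st();go(.5502,.1854,.05,87.4)
E
```

```text
t 12.95 grasp [ 0.5466 -0.0363  0.1147] jaw 84.3 down [ 0.    -0.001 -1.   ] F [-0.   1.  -5.4] T [ 0.04 -0.11 -0.  ] w 0.0071 q [ 0.29  0.28 -0.45  0.   -0.85 -1.96]
to (0.5502, 0.1854, 0.05, 87.4) d [-18.5, 64.5, 220.9] mm; w [0.0, -3.1, 0.0]
```

Call:
jog_arm --commands '[{"dx": -0.004, "dy": 0, "dz": 0.04, "wx": 0, "wy": -1, "wz": 0, "gripper": 0}, {"dx": -0.008, "dy": 0, "dz": 0.09, "wx": 0, "wy": -2, "wz": 0, "gripper": 0}, {"dx": -0.012, "dy": 0, "dz": 0.14, "wx": 0, "wy": -3, "wz": 0, "gripper": 0}, {"dx": -0.016, "dy": 0, "dz": 0.19, "wx": 0, "wy": -3.1, "wz": 0, "gripper": 0}, {"dx": -0.018, "dy": 0, "dz": 0.22, "wx": 0, "wy": -3.1, "wz": 0, "gripper": 0}, {"dx": -0.018, "dy": 0.0, "dz": 0.22, "wx": 0, "wy": -3.1, "wz": 0, "gripper": 0}, {"dx": -0.018, "dy": 0.03, "dz": 0.221, "wx": 0, "wy": -3.1, "wz": 0, "gripper": 0}, {"dx": -0.018, "dy": 0.055, "dz": 0.221, "wx": 0, "wy": -3.1, "wz": 0, "gripper": 0}, {"dx": -0.018, "dy": 0.062, "dz": 0.221, "wx": 0, "wy": -3.1, "wz": 0, "gripper": 0}, {"dx": -0.018, "dy": 0.064, "dz": 0.221, "wx": 0, "wy": -3.1, "wz": 0, "gripper": 0}]'

```text
clock: 14.2
eef_pos: [0.5506, 0.184, 0.105]
tool_rot: [-1.573, 0.037, -0.035]
ft_force: [-3.3, -6.8, 12.7]
gripper_width: 0.0071
```

```bash
python3 - <<'E'
from h import *
st()
E
```

```text
t 14.2 grasp [0.5506 0.1839 0.051 ] jaw 87.4 down [-0.001 -0.003 -1.   ] F [-3.3 -6.8 12.7] T [-2.08  1.28 -0.02] w 0.0071 q [ 0.66  0.41 -0.43  0.   -0.73 -2.28]
```

Call:
jog_arm --commands '[{"dx": 0, "dy": 0, "dz": 0, "wx": 0, "wy": 0, "wz": 0, "gripper": 0.35}, {"dx": 0, "dy": 0, "dz": 0, "wx": 0, "wy": 0, "wz": 0, "gripper": 0.35}, {"dx": 0, "dy": -0.04, "dz": 0, "wx": 0, "wy": 0, "wz": 0, "gripper": 0.35}, {"dx": 0, "dy": -0.09, "dz": 0, "wx": 0, "wy": 0, "wz": 0, "gripper": 0.6}, {"dx": 0.03, "dy": -0.09, "dz": -0.05, "wx": 0, "wy": 9, "wz": 0, "gripper": 0.6}, {"dx": 0.06, "dy": -0.09, "dz": -0.1, "wx": 0, "wy": 18, "wz": 0, "gripper": 0.6}, {"dx": 0.09, "dy": -0.09, "dz": -0.15, "wx": 0, "wy": 27, "wz": 0, "gripper": 0.6}, {"dx": 0.107, "dy": -0.09, "dz": -0.183, "wx": 0, "wy": 32.9, "wz": 0, "gripper": 0.6}, {"dx": 0.107, "dy": -0.09, "dz": -0.183, "wx": 0, "wy": 32.9, "wz": 0, "gripper": 0.6}, {"dx": 0.107, "dy": -0.09, "dz": -0.183, "wx": 0, "wy": 32.9, "wz": 0, "gripper": 0.6}]'

```text
clock: 15.45
eef_pos: [0.6491, -0.0034, 0.1955]
tool_rot: [-1.518, 0.485, -0.486]
ft_force: [0.1, 0.4, -0.0]
gripper_width: 0.0509
```

```bash
cat >> h.py <<'E'
def webs(n="wrist",lo=.03,hi=.065,x=(.35,.75),y=(-.45,.1),amin=60,save=None):
    i=arm.camera_info(n);p,d=arm.capture(n)
    if save: cv2.imwrite(save,p[:,:,::-1])
    P=cloud(n,d,i);m=(P[...,2]>lo)&(P[...,2]<hi)&(P[...,0]>x[0])&(P[...,0]<x[1])&(P[...,1]>y[0])&(P[...,1]<y[1])
    k,l,s,_=cv2.connectedComponentsWithStats(m.astype(np.uint8))
    for j in range(1,k):
        if s[j,4]>amin: print(n,s[j,4],line(P[l==j]),"z",np.round(np.percentile(P[l==j][:,2],[5,50,95]),3))
    return p,P
E
python3 - <<'E'
from h import *
st()
webs(save="pics/w3.png"); webs("top",save="pics/t3.png",amin=25);
webs("top",lo=.05,hi=.08,x=(.38,.63),y=(.12,.33),amin=15)
go(.649,-.0041,.035,54.5)
E
```

```text
t 15.45 grasp [ 0.6491 -0.0035  0.1415] jaw 54.5 down [-0.001 -0.002 -1.   ] F [ 0.1  0.4 -0. ] T [0.   0.04 0.03] w 0.0509 q [ 0.3   0.4  -0.19  0.   -0.98 -2.49]
wrist 1118 (array([ 0.6479, -0.0031]), 144.4, (8, 81)) z [0.049 0.05  0.051]
wrist 1902 (array([ 0.6299, -0.1274]), 19.0, (67, 11)) z [0.032 0.046 0.051]
wrist 252 (array([0.7488, 0.074 ]), 89.9, (19, 2)) z [0.047 0.058 0.064]
wrist 176 (array([ 0.6255, -0.2617]), 176.3, (4, 41)) z [0.062 0.064 0.065]
top 114 (array([ 0.6377, -0.1264]), 19.2, (80, 9)) z [0.033 0.049 0.054]
top 154 (array([ 0.6754, -0.3611]), 88.1, (176, 3)) z [0.033 0.048 0.063]
top 53 (array([0.6331, 0.0069]), 143.9, (8, 42)) z [0.033 0.049 0.054]
top 70 (array([ 0.5794, -0.3453]), 97.3, (9, 75)) z [0.042 0.051 0.056]
top 250 (array([ 0.4149, -0.0382]), 63.0, (99, 24)) z [0.031 0.033 0.037]
to (0.649, -0.0041, 0.035, 54.5) d [0.9, 106.7, -1.1] mm; w [0.1, 0.1, 0.1]
```

Call:
jog_arm --commands '[{"dx": 0.0, "dy": 0.05, "dz": -0.001, "wx": 0, "wy": 0, "wz": 0, "gripper": 0.6}, {"dx": 0.0, "dy": 0.09, "dz": -0.001, "wx": 0, "wy": 0, "wz": 0, "gripper": 0.6}, {"dx": 0.0, "dy": 0.106, "dz": -0.001, "wx": 0, "wy": 0, "wz": 0, "gripper": 0.6}, {"dx": 0.0, "dy": 0.106, "dz": -0.001, "wx": 0, "wy": 0, "wz": 0, "gripper": 0.6}, {"dx": 0.0, "dy": 0.106, "dz": -0.001, "wx": 0, "wy": 0, "wz": 0, "gripper": 0}, {"dx": 0.0, "dy": 0.106, "dz": -0.001, "wx": 0, "wy": 0, "wz": 0, "gripper": 0}, {"dx": 0.0, "dy": 0.106, "dz": -0.001, "wx": 0, "wy": 0, "wz": 0, "gripper": 0}, {"dx": 0.0, "dy": 0.106, "dz": -0.001, "wx": 0, "wy": 0, "wz": 0, "gripper": 0}, {"dx": 0.0, "dy": 0.106, "dz": -0.001, "wx": 0, "wy": 0, "wz": 0, "gripper": 0}, {"dx": 0.0, "dy": 0.07, "dz": -0.001, "wx": 0, "wy": 0, "wz": 0, "gripper": 0}, {"dx": 0.0, "dy": 0.026, "dz": -0.001, "wx": 0, "wy": 0, "wz": 0, "gripper": 0}, {"dx": 0.0, "dy": 0.026, "dz": -0.001, "wx": 0, "wy": 0, "wz": 0, "gripper": 0}]'

```text
clock: 17.1
eef_pos: [0.6501, -0.003, 0.1735]
tool_rot: [-1.515, 0.479, -0.489]
ft_force: [0.1, 0.2, -3.6]
gripper_width: 0.0069
```

Call:
jog_arm --commands '[{"dx": -0.05, "dy": 0, "dz": 0.009, "wx": 0, "wy": -6, "wz": 0, "gripper": 0}, {"dx": -0.1, "dy": 0, "dz": 0.018, "wx": 0, "wy": -14, "wz": 0, "gripper": 0}, {"dx": -0.15, "dy": 0, "dz": 0.027, "wx": 0, "wy": -22, "wz": 0, "gripper": 0}, {"dx": -0.2, "dy": 0, "dz": 0.036, "wx": 0, "wy": -29, "wz": 0, "gripper": 0}, {"dx": -0.245, "dy": 0, "dz": 0.043, "wx": 0, "wy": -32.9, "wz": 0, "gripper": 0}, {"dx": -0.268, "dy": 0, "dz": 0.047, "wx": 0, "wy": -32.9, "wz": 0, "gripper": 0}, {"dx": -0.268, "dy": 0, "dz": 0.047, "wx": 0, "wy": -32.9, "wz": 0, "gripper": 0}, {"dx": -0.268, "dy": 0, "dz": 0.047, "wx": 0, "wy": -32.9, "wz": 0, "gripper": 0}]'

```text
clock: 18.1
eef_pos: [0.4586, 0.1902, 0.1716]
tool_rot: [-1.572, 0.03, -0.038]
ft_force: [0.5, 0.0, -4.6]
gripper_width: 0.0067
```

```bash
python3 - <<'E'
from h import *
st()
go(.4583,.1896,.05,87.4)
E
```

```text
t 18.1 grasp [0.4588 0.1901 0.1176] jaw 87.5 down [ 0.005 -0.001 -1.   ] F [ 0.5  0.  -4.6] T [-0.06 -0.02  0.02] w 0.0067 q [ 0.79  0.2  -0.56  0.01 -0.81 -2.41]
to (0.4583, 0.1896, 0.05, 87.4) d [-0.6, 67.6, -0.5] mm; w [0.1, 0.1, 0.3]
```

Call:
jog_arm --commands '[{"dx": 0, "dy": 0.03, "dz": 0, "wx": 0, "wy": 0, "wz": 0, "gripper": 0}, {"dx": 0, "dy": 0.056, "dz": 0, "wx": 0, "wy": 0, "wz": 0, "gripper": 0}, {"dx": 0, "dy": 0.065, "dz": 0, "wx": 0, "wy": 0, "wz": 0, "gripper": 0}, {"dx": 0, "dy": 0.067, "dz": 0, "wx": 0, "wy": 0, "wz": 0, "gripper": 0}, {"dx": 0, "dy": 0.067, "dz": 0, "wx": 0, "wy": 0, "wz": 0, "gripper": 0.35}, {"dx": 0, "dy": 0.067, "dz": 0, "wx": 0, "wy": 0, "wz": 0, "gripper": 0.35}, {"dx": 0, "dy": 0.067, "dz": 0, "wx": 0, "wy": 0, "wz": 0, "gripper": 0.35}, {"dx": 0, "dy": 0.03, "dz": 0, "wx": 0, "wy": 0, "wz": 0, "gripper": 0.35}, {"dx": 0, "dy": -0.02, "dz": 0, "wx": 0, "wy": 0, "wz": 0, "gripper": 0.6}, {"dx": 0, "dy": -0.02, "dz": 0, "wx": 0, "wy": 0, "wz": 0, "gripper": 0.6}]'

```text
clock: 19.35
eef_pos: [0.4602, 0.1917, 0.1955]
tool_rot: [-1.567, 0.025, -0.042]
ft_force: [-0.1, 0.2, -1.0]
gripper_width: 0.0509
```

Call:
jog_arm --commands '[{"dx": 0.032, "dy": 0, "dz": -0.05, "wx": 0, "wy": -5, "wz": 0, "gripper": 0.6}, {"dx": 0.063, "dy": 0, "dz": -0.1, "wx": 0, "wy": -10, "wz": 0, "gripper": 0.6}, {"dx": 0.095, "dy": 0, "dz": -0.15, "wx": 0, "wy": -15, "wz": 0, "gripper": 0.6}, {"dx": 0.126, "dy": 0, "dz": -0.2, "wx": 0, "wy": -20, "wz": 0, "gripper": 0.6}, {"dx": 0.157, "dy": 0, "dz": -0.25, "wx": 0, "wy": -21.9, "wz": 0, "gripper": 0.6}, {"dx": 0.192, "dy": 0, "dz": -0.307, "wx": 0, "wy": -21.9, "wz": 0, "gripper": 0.6}, {"dx": 0.192, "dy": 0, "dz": -0.307, "wx": 0, "wy": -21.9, "wz": 0, "gripper": 0.6}, {"dx": 0.192, "dy": 0, "dz": -0.307, "wx": 0, "wy": -21.9, "wz": 0, "gripper": 0.6}]'

```text
clock: 20.35
eef_pos: [0.6384, -0.1238, 0.1952]
tool_rot: [-1.553, -0.272, 0.258]
ft_force: [-0.9, -0.0, -0.1]
gripper_width: 0.0513
```

```bash
python3 - <<'E'
from h import *
st()
webs(y=(-.25,.1)); webs("top",save="pics/t4.png",lo=.05,hi=.08,x=(.38,.63),y=(.12,.33),amin=15);webs("top",lo=.02,hi=.045,x=(.33,.48),y=(-.15,.05),amin=50)
go(.6368,-.1258,.035,109.3)
E
```

```text
t 20.35 grasp [ 0.6388 -0.1236  0.1412] jaw 109.4 down [ 0.009  0.003 -1.   ] F [-0.9 -0.  -0.1] T [ 0.    0.08 -0.06] w 0.0513 q [ 0.11  0.4  -0.19 -0.   -0.97 -1.34]
wrist 183 (array([ 0.4433, -0.0022]), 103.4, (7, 14)) z [0.03  0.032 0.034]
wrist 1144 (array([ 0.6366, -0.1255]), 19.6, (80, 8)) z [0.049 0.05  0.051]
top 104 (array([0.5522, 0.1819]), 177.0, (8, 78)) z [0.053 0.064 0.069]
top 104 (array([0.4611, 0.1866]), 177.3, (8, 78)) z [0.052 0.065 0.069]
top 137 (array([ 0.404 , -0.0595]), 64.3, (51, 24)) z [0.028 0.033 0.037]
to (0.6368, -0.1258, 0.035, 109.3) d [-3.9, 107.3, -2.9] mm; w [0.0, 0.2, 0.6]
```

Call:
jog_arm --commands '[{"dx": -0.003, "dy": 0.05, "dz": -0.002, "wx": 0, "wy": 0, "wz": 0.6, "gripper": 0.6}, {"dx": -0.003, "dy": 0.09, "dz": -0.002, "wx": 0, "wy": 0, "wz": 0.6, "gripper": 0.6}, {"dx": -0.003, "dy": 0.107, "dz": -0.002, "wx": 0, "wy": 0, "wz": 0.6, "gripper": 0.6}, {"dx": -0.003, "dy": 0.107, "dz": -0.002, "wx": 0, "wy": 0, "wz": 0.6, "gripper": 0.6}, {"dx": -0.003, "dy": 0.107, "dz": -0.002, "wx": 0, "wy": 0, "wz": 0.6, "gripper": 0}, {"dx": -0.003, "dy": 0.107, "dz": -0.002, "wx": 0, "wy": 0, "wz": 0.6, "gripper": 0}, {"dx": -0.003, "dy": 0.107, "dz": -0.002, "wx": 0, "wy": 0, "wz": 0.6, "gripper": 0}, {"dx": -0.003, "dy": 0.107, "dz": -0.002, "wx": 0, "wy": 0, "wz": 0.6, "gripper": 0}, {"dx": -0.003, "dy": 0.107, "dz": -0.002, "wx": 0, "wy": 0, "wz": 0.6, "gripper": 0}, {"dx": -0.003, "dy": 0.06, "dz": -0.002, "wx": 0, "wy": 0, "wz": 0.6, "gripper": 0}, {"dx": -0.003, "dy": 0.006, "dz": -0.002, "wx": 0, "wy": 0, "wz": 0.6, "gripper": 0}, {"dx": -0.003, "dy": 0.006, "dz": -0.002, "wx": 0, "wy": 0, "wz": 0.6, "gripper": 0}]'

```text
clock: 22.0
eef_pos: [0.6385, -0.1251, 0.1956]
tool_rot: [-1.556, -0.275, 0.26]
ft_force: [0.4, 0.5, -3.7]
gripper_width: 0.0071
```

Call:
jog_arm --commands '[{"dx": 0.006, "dy": 0, "dz": 0.05, "wx": 0, "wy": 3, "wz": 0, "gripper": 0}, {"dx": 0.013, "dy": 0, "dz": 0.1, "wx": 0, "wy": 6, "wz": 0, "gripper": 0}, {"dx": 0.02, "dy": 0, "dz": 0.155, "wx": 0, "wy": 10, "wz": 0, "gripper": 0}, {"dx": 0.027, "dy": 0, "dz": 0.21, "wx": 0, "wy": 14, "wz": 0, "gripper": 0}, {"dx": 0.034, "dy": 0, "dz": 0.265, "wx": 0, "wy": 18, "wz": 0, "gripper": 0}, {"dx": 0.041, "dy": 0, "dz": 0.32, "wx": 0, "wy": 21.9, "wz": 0, "gripper": 0}, {"dx": 0.048, "dy": 0, "dz": 0.37, "wx": 0, "wy": 21.9, "wz": 0, "gripper": 0}, {"dx": 0.052, "dy": 0, "dz": 0.396, "wx": 0, "wy": 21.9, "wz": 0, "gripper": 0}, {"dx": 0.052, "dy": 0, "dz": 0.396, "wx": 0, "wy": 21.9, "wz": 0, "gripper": 0}, {"dx": 0.052, "dy": 0, "dz": 0.396, "wx": 0, "wy": 21.9, "wz": 0, "gripper": 0}]'

```text
clock: 23.25
eef_pos: [0.5545, 0.2649, 0.1939]
tool_rot: [-1.571, 0.026, -0.039]
ft_force: [0.0, -0.1, -3.1]
gripper_width: 0.0071
```

```bash
python3 - <<'E'
from h import *
st()
go(.5538,.2654,.05,87.4)
p,P=webs(lo=.1,hi=.2,x=(.5,.65),y=(.3,.45),save="pics/w5.png")
E
```

```text
t 23.25 grasp [0.555  0.2648 0.1399] jaw 87.6 down [ 0.008 -0.001 -1.   ] F [ 0.  -0.1 -3.1] T [-0.   -0.04 -0.04] w 0.0071 q [ 0.77  0.35 -0.28  0.01 -0.94 -2.38]
to (0.5538, 0.2654, 0.05, 87.4) d [-1.5, 89.9, 0.6] mm; w [0.0, 0.2, 0.5]
wrist 388 (array([0.5528, 0.3554]), 74.1, (19, 7)) z [0.101 0.104 0.105]
wrist 9576 (array([0.5718, 0.3694]), 75.6, (72, 21)) z [0.104 0.154 0.177]
wrist 385 (array([0.5623, 0.3902]), 73.9, (19, 7)) z [0.101 0.104 0.105]
wrist 4853 (array([0.5557, 0.3107]), 179.9, (21, 26)) z [0.178 0.194 0.199]
```

View pics/w5.png

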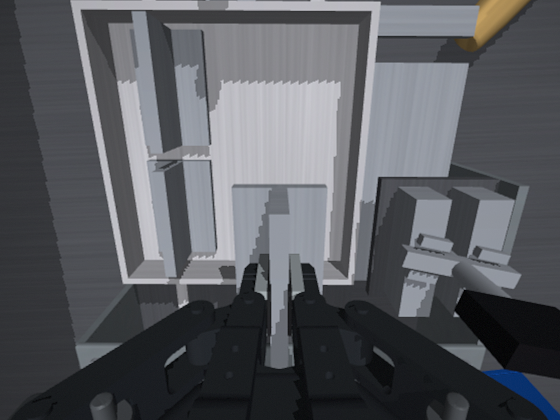

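Call:
jog_arm --commands '[{"dx": -0.001, "dy": 0.04, "dz": 0.001, "wx": 0, "wy": 0, "wz": 0.5, "gripper": 0}, {"dx": -0.001, "dy": 0.075, "dz": 0.001, "wx": 0, "wy": 0, "wz": 0.5, "gripper": 0}, {"dx": -0.001, "dy": 0.087, "dz": 0.001, "wx": 0, "wy": 0, "wz": 0.5, "gripper": 0}, {"dx": -0.001, "dy": 0.0895, "dz": 0.001, "wx": 0, "wy": 0, "wz": 0.5, "gripper": 0}, {"dx": -0.001, "dy": 0.0895, "dz": 0.001, "wx": 0, "wy": 0, "wz": 0.5, "gripper": 0.35}, {"dx": -0.001, "dy": 0.0895, "dz": 0.001, "wx": 0, "wy": 0, "wz": 0.5, "gripper": 0.35}, {"dx": -0.001, "dy": 0.0895, "dz": 0.001, "wx": 0, "wy": 0, "wz": 0.5, "gripper": 0.35}, {"dx": -0.001, "dy": 0.04, "dz": 0.001, "wx": 0, "wy": 0, "wz": 0.5, "gripper": 0.35}, {"dx": -0.001, "dy": -0.01, "dz": 0.001, "wx": 0, "wy": 0, "wz": 0.5, "gripper": 0.35}, {"dx": -0.001, "dy": -0.02, "dz": 0.001, "wx": 0, "wy": 0, "wz": 0.5, "gripper": 0.5}]'

```text
clock: 24.55
eef_pos: [0.555, 0.2667, 0.2185]
tool_rot: [-1.567, 0.028, -0.036]
ft_force: [-0.1, -1.3, -0.0]
gripper_width: 0.0428
```

Call:
jog_arm --commands '[{"dx": -0.02, "dy": 0, "dz": -0.05, "wx": 0, "wy": -9, "wz": 0, "gripper": 0.6}, {"dx": -0.04, "dy": 0, "dz": -0.1, "wx": 0, "wy": -18, "wz": 0, "gripper": 0.6}, {"dx": -0.06, "dy": 0, "dz": -0.15, "wx": 0, "wy": -27, "wz": 0, "gripper": 0.6}, {"dx": -0.08, "dy": 0, "dz": -0.2, "wx": 0, "wy": -36, "wz": 0, "gripper": 0.6}, {"dx": -0.1, "dy": 0, "dz": -0.25, "wx": 0, "wy": -45, "wz": 0, "gripper": 0.6}, {"dx": -0.12, "dy": 0, "dz": -0.3, "wx": 0, "wy": -54, "wz": 0, "gripper": 0.6}, {"dx": -0.126, "dy": 0, "dz": -0.309, "wx": 0, "wy": -63, "wz": 0, "gripper": 0.6}, {"dx": -0.126, "dy": 0.0, "dz": -0.309, "wx": 0, "wy": -65.8, "wz": 0, "gripper": 0.6}, {"dx": -0.126, "dy": 0.0, "dz": -0.309, "wx": 0, "wy": -65.8, "wz": 0, "gripper": 0.6}, {"dx": -0.126, "dy": 0.0, "dz": -0.309, "wx": 0, "wy": -65.8, "wz": 0, "gripper": 0.6}]'

```text
clock: 25.8
eef_pos: [0.4164, -0.0368, 0.2166]
tool_rot: [-1.393, -0.866, 0.856]
ft_force: [0.4, 0.7, -0.3]
gripper_width: 0.0516
```

```bash
python3 - <<'E'
from h import *
st()
webs(lo=.026,hi=.04,x=(.33,.48),y=(-.15,.05)); webs("top",save="pics/t6.png",lo=.05,hi=.08,x=(.38,.63),y=(.12,.33),amin=15)
webs("top",lo=.042,hi=.057,x=(.5,.64),y=(-.43,-.27),amin=20)
go(.4138,-.0378,.028,153.2)
E
```

```text
t 25.8 grasp [ 0.4167 -0.0366  0.1626] jaw 153.4 down [ 0.005  0.004 -1.   ] F [ 0.4  0.7 -0.3] T [0.02 0.02 0.04] w 0.0516 q [ 0.39  0.   -0.65 -0.   -0.91 -0.85]
wrist 2934 (array([ 0.4136, -0.0373]), 62.9, (99, 24)) z [0.031 0.033 0.034]
top 16 (array([0.5927, 0.329 ]), 175.1, (1, 33)) z [0.06  0.069 0.07 ]
top 117 (array([0.555 , 0.2633]), 178.1, (10, 80)) z [0.051 0.064 0.068]
top 100 (array([0.5537, 0.1816]), 176.4, (9, 80)) z [0.052 0.064 0.069]
top 103 (array([0.4613, 0.1866]), 177.4, (9, 78)) z [0.052 0.064 0.068]
top 62 (array([ 0.5807, -0.3459]), 96.5, (8, 75)) z [0.045 0.05  0.055]
to (0.4138, -0.0378, 0.028, 153.2) d [-2.9, 134.5, 2.3] mm; w [0.2, 0.2, 0.3]
```

Call:
jog_arm --commands '[{"dx": -0.0025, "dy": 0.05, "dz": 0.003, "wx": 0.2, "wy": 0.4, "wz": 0.3, "gripper": 0.6}, {"dx": -0.0025, "dy": 0.1, "dz": 0.003, "wx": 0.2, "wy": 0.4, "wz": 0.3, "gripper": 0.6}, {"dx": -0.0025, "dy": 0.13, "dz": 0.003, "wx": 0.2, "wy": 0.4, "wz": 0.3, "gripper": 0.6}, {"dx": -0.0025, "dy": 0.1345, "dz": 0.003, "wx": 0.2, "wy": 0.4, "wz": 0.3, "gripper": 0.6}, {"dx": -0.0025, "dy": 0.1345, "dz": 0.003, "wx": 0.2, "wy": 0.4, "wz": 0.3, "gripper": 0.1}, {"dx": -0.0025, "dy": 0.1345, "dz": 0.003, "wx": 0.2, "wy": 0.4, "wz": 0.3, "gripper": 0.1}, {"dx": -0.0025, "dy": 0.1345, "dz": 0.003, "wx": 0.2, "wy": 0.4, "wz": 0.3, "gripper": 0.1}, {"dx": -0.0025, "dy": 0.1345, "dz": 0.003, "wx": 0.2, "wy": 0.4, "wz": 0.3, "gripper": 0.1}]' --newtons 115

```text
clock: 26.95
eef_pos: [0.4141, -0.0368, 0.0835]
tool_rot: [-1.396, -0.858, 0.854]
ft_force: [-0.9, 0.7, 7.1]
gripper_width: 0.0216
```

```bash
python3 - <<'E'
from h import *
st()
E
```

```text
t 26.95 grasp [ 0.4142 -0.0367  0.0295] jaw 153.0 down [ 0.002  0.001 -1.   ] F [-0.9  0.7  7.1] T [ 0.31  0.86 -0.09] w 0.0216 q [ 0.39  0.23 -0.82 -0.   -0.52 -0.86]
```

Call:
jog_arm --commands '[{"dx": 0, "dy": -0.02, "dz": 0, "wx": 0, "wy": 0, "wz": 0, "gripper": 0.1}, {"dx": 0, "dy": -0.045, "dz": 0, "wx": 0, "wy": 0, "wz": 0, "gripper": 0.1}, {"dx": 0, "dy": -0.045, "dz": 0, "wx": 0, "wy": 0, "wz": 0, "gripper": 0.1}]'

```text
clock: 27.32
eef_pos: [0.4152, -0.0364, 0.1306]
tool_rot: [-1.396, -0.863, 0.85]
ft_force: [0.1, 0.3, -2.7]
gripper_width: 0.022
```

```bash
python3 - <<'E'
from h import *
st()
go(.4409,.0279,.07,187.1)
go(.4409,.0279,.038,187.1)
E
```

```text
t 27.32 grasp [ 0.4156 -0.0362  0.0766] jaw 153.0 down [ 0.007  0.004 -1.   ] F [ 0.1  0.3 -2.7] T [ 0.18 -0.13 -0.02] w 0.022 q [ 0.39  0.13 -0.77 -0.   -0.66 -0.86]
to (0.4409, 0.0279, 0.07, 187.1) d [68.9, 7.0, 6.2] mm; w [0.4, -34.1, 0.3]
to (0.4409, 0.0279, 0.038, 187.1) d [68.7, 39.0, 6.4] mm; w [0.4, -34.1, 0.3]
```

Call:
jog_arm --commands '[{"dx": 0.035, "dy": 0, "dz": 0.003, "wx": 0, "wy": -7, "wz": 0, "gripper": 0.1}, {"dx": 0.069, "dy": 0, "dz": 0.006, "wx": 0, "wy": -14, "wz": 0, "gripper": 0.1}, {"dx": 0.069, "dy": 0.0, "dz": 0.006, "wx": 0.2, "wy": -21, "wz": 0.2, "gripper": 0.1}, {"dx": 0.069, "dy": 0.0, "dz": 0.006, "wx": 0.4, "wy": -28, "wz": 0.3, "gripper": 0.1}, {"dx": 0.069, "dy": 0.0, "dz": 0.006, "wx": 0.4, "wy": -34, "wz": 0.3, "gripper": 0.1}, {"dx": 0.069, "dy": 0.02, "dz": 0.006, "wx": 0.4, "wy": -34, "wz": 0.3, "gripper": 0.1}, {"dx": 0.069, "dy": 0.038, "dz": 0.006, "wx": 0.4, "wy": -34, "wz": 0.3, "gripper": 0.1}, {"dx": 0.069, "dy": 0.038, "dz": 0.006, "wx": 0.4, "wy": -34, "wz": 0.3, "gripper": 0.1}]'

```text
clock: 28.32
eef_pos: [0.4402, 0.0275, 0.0917]
tool_rot: [-1.147, -1.295, 1.302]
ft_force: [0.4, -0.1, -2.5]
gripper_width: 0.022
```

```bash
python3 - <<'E'
from h import *
st()
go(.4665,-.1805,.038,187.1)
p,P=webs("top",lo=.035,hi=.057,x=(.5,.64),y=(-.43,-.27),amin=20,save="pics/t7.png")
m=(P[...,2]>.008)&(P[...,2]<.06)&(P[...,0]>.43)&(P[...,0]<.56)&(P[...,1]>-.25)&(P[...,1]<-.05);q=P[m];print(line(q),np.percentile(q[:,2],[5,50,95]));
p2=cv2.resize(p[100:330,220:500],None,fx=2.8,fy=2.5,interpolation=cv2.INTER_CUBIC);cv2.imwrite("pics/t7c.png",p2[:,:,::-1])
E
```

```text
t 28.32 grasp [0.44   0.0274 0.0377] jaw -173.0 down [-0.004 -0.002 -1.   ] F [ 0.4 -0.1 -2.5] T [ 0.15  0.01 -0.02] w 0.022 q [ 0.51  0.25 -0.75 -0.   -0.58 -0.39]
to (0.4665, -0.1805, 0.038, 187.1) d [-209.6, -0.1, -0.7] mm; w [-0.2, -0.1, -0.1]
top 67 (array([ 0.58  , -0.3455]), 97.2, (8, 76)) z [0.041 0.049 0.053]
(array([ 0.4713, -0.1336]), 108.6, (60, 175)) [0.01701716 0.02443225 0.02899801]
```

View pics/t7c.png

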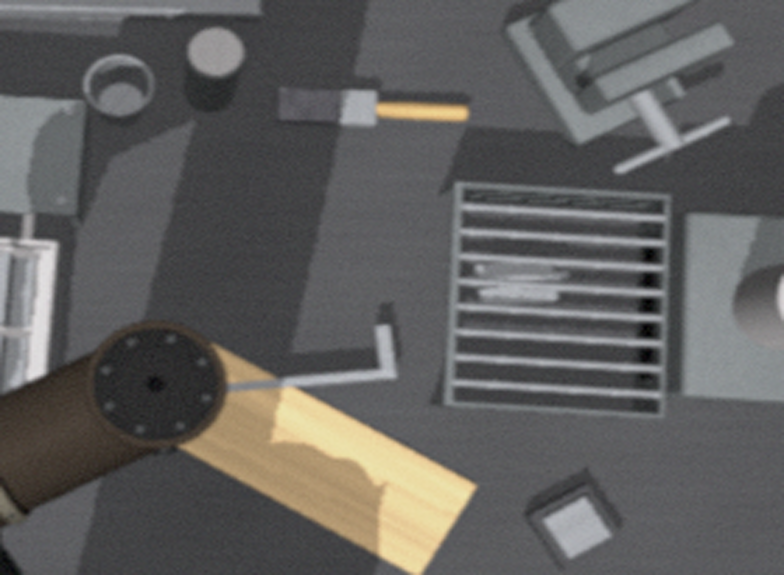

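```bash
python3 - <<'E'
from h import *
p=cv2.imread("pics/t7.png")
i=arm.camera_info("top")
p1,d=arm.capture("top");P=cloud("top",d);z=P[...,2]
a=cv2.resize(p1[192:232,378:438,::-1],None,fx=10,fy=10,interpolation=cv2.INTER_NEAREST)
hz=np.clip(z[192:232,378:438]*1000*3,0,255).astype(np.uint8)
b=cv2.resize(cv2.applyColorMap(hz,cv2.COLORMAP_JET),None,fx=10,fy=10,interpolation=cv2.INTER_NEAREST)
cv2.imwrite("pics/z.png",cv2.resize(np.vstack([a,b]),None,fx=.7,fy=.7))
for r in range(196,226):
    print(r,P[r,400,0].round(3),' '.join('%2d'%(v*1000) for v in z[r,382:430]))
E
```

```text
196 0.629 72 72 69  2  0 -1 -1 -1 -2 -1 -3 -3  0 -1  3  0  4 -4 -3  5  0 -4  1  3 -3  2 -2  0  3  0 -1  0  2 -4 -1  4 -1  0 -1  0  2 -6 -2 -1  0 67 66 69
197 0.625 73 71 72 -2  0 -1  0  0  2  1 -3 -5  0  3  2 -1  2  1  1  0 -1 -3 1301  2  0 -1  1  0  0 -5 -3  0  0  0 -3  0  1 -1  2  0 -1  1 -2  0  1 -1 -4  0
198 0.623 70 72 72  2  1  0 -1  1 -3  0  0 -7  1  0  0  1 -1  0 -3  2 -6  0  0 -2  1  0 -1 -6  0  2  1 -6 -1  1  4 -1  7 -5  3 -5  0  5 -1 -4 -3  0 -3  2
199 0.619 71 66 69  2 -3 -1  0  1  0 -2  1 -3 -5 -1  1  2  1  0  5  0  0  3  2  0  3 -3  0  2 -2  1  1  1  2  0 -4 -2 -2  0  1 -1 -4  0  3 -1  1  0  1 -1
200 0.617 71 69 67  3  0  2  2 -4  0 -1  0  0 -2  0  0  1  0  4 -1 -1  0  1  0  0 -1  0  1  5  0  0  0  2  0  6  1 -3  0  2  1  0  1 -1  1 -2 -3 -1  1  2
201 0.613 68 71 66 68 69 69 70 65 70 66 66 67 64 64 -3  0  0  1  1  2 -2  3  1  0  0  0  0  0 -1  0  0 -4 -1  3 -4 -1 -4  3 -1  1 -2  0  0 -1 -2  0  0 -3
202 0.601 73 65 67 68 66 70 64 73 68 73 69 70 69 69 72 71 67 70 68 68 72 72 67 65 69 68 67 67 64  0 -3  2  0  0  2  4 -4  0  1 -3  0  0  0  0  6 -1  5  1
203 0.598 69 69 74 6
[... 2828 characters left out ...]
 10  0  3  2 -2 -1 -3  1  0  0  0 -4  1  2  3  0  0  0  0  2 -3 -2  2 -1 -1  1  0
222 0.545 68 69 70 69 67 69 73 64 70 69 68 72 65 1301 72 69 69 68 73 69 67 66 67 69 70 67 67 65  3 -1  0  1  0  2  2  2  4 -1  0  3  0 -4 -1  2  6 -1  1 -2
223 0.542 65 68 68 65 66 67 69 72 69 68 67 70 68 72 67 70 70 71 70 68 70 69 73 73 68 71 70 70 68 68 69 69 69 73 68 68 1301 69 68 69 69 71 66  1  0  1  1  0
224 0.54 72 70 -1  2  2  0  4  1 -1  0  0 -1  0  4  4 66 66 69 65 68 62 68 71 69 64 66 65 67 68 67 73 70 71 69 66 65 70 71 71 66 67 68 73 69 70 65 71 66
225 0.543 72 70  0  1  0  0 -4 -1  1 -3  0  2  2 -1  0  0  1  0  0 -2 -1  0  0  3 -5  4  0  1  3  0 64 66 65 73 66 65 67 69 68 70 70 67 69 68 70 70 71 70
```

View pics/z.png

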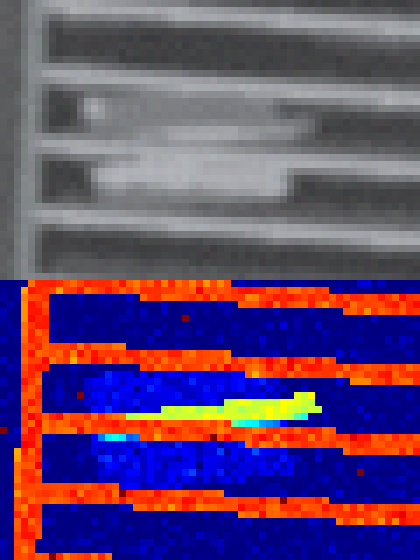

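Call:
jog_arm --commands '[{"dx": -0.025, "dy": 0, "dz": -0.001, "wx": 0, "wy": 0, "wz": 0, "gripper": 0.1}, {"dx": -0.055, "dy": 0, "dz": -0.001, "wx": 0, "wy": 0, "wz": 0, "gripper": 0.1}, {"dx": -0.085, "dy": 0, "dz": -0.001, "wx": 0, "wy": 0, "wz": 0, "gripper": 0.1}, {"dx": -0.115, "dy": 0, "dz": -0.001, "wx": 0, "wy": 0, "wz": 0, "gripper": 0.1}, {"dx": -0.145, "dy": 0, "dz": -0.001, "wx": 0, "wy": 0, "wz": 0, "gripper": 0.1}, {"dx": -0.175, "dy": 0, "dz": -0.001, "wx": 0, "wy": 0, "wz": 0, "gripper": 0.1}, {"dx": -0.2, "dy": 0.0, "dz": -0.001, "wx": 0, "wy": 0, "wz": 0, "gripper": 0.1}, {"dx": -0.21, "dy": 0.003, "dz": -0.001, "wx": 0, "wy": 0, "wz": 0, "gripper": 0.1}, {"dx": -0.21, "dy": 0.007, "dz": -0.001, "wx": 0, "wy": 0, "wz": 0, "gripper": 0.1}, {"dx": -0.21, "dy": 0.007, "dz": -0.001, "wx": 0, "wy": 0, "wz": 0, "gripper": 0.1}]'

```text
clock: 29.68
eef_pos: [0.4677, -0.1799, 0.0858]
tool_rot: [-1.147, -1.298, 1.3]
ft_force: [0.4, -0.4, -3.8]
gripper_width: 0.0217
```

```bash
python3 - <<'E'
from h import *
st()
go(.517,-.172,.03,187.1)
p1,d=arm.capture("top");P=cloud("top",d);z=P[...,2]
a=cv2.resize(p1[160:285,300:470,::-1],None,fx=4,fy=4,interpolation=cv2.INTER_CUBIC)
cv2.imwrite("pics/t8.png",a)
E
```

```text
t 29.68 grasp [ 0.4676 -0.1799  0.0318] jaw -172.9 down [-0.002 -0.    -1.   ] F [ 0.4 -0.4 -3.8] T [0.25 0.06 0.03] w 0.0217 q [ 0.03  0.34 -0.63  0.   -0.61  0.1 ]
to (0.517, -0.172, 0.03, 187.1) d [1.7, 1.8, -49.9] mm; w [-0.1, -0.0, -0.0]
```

View pics/t8.png

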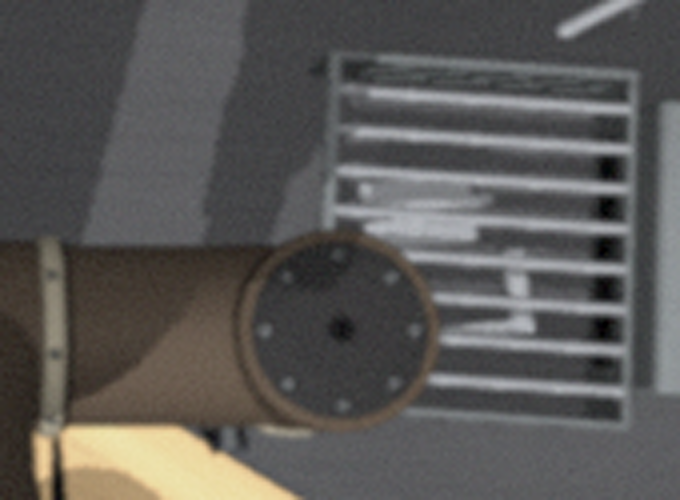

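Call:
jog_arm --commands '[{"dx": 0, "dy": 0, "dz": -0.02, "wx": 0, "wy": 0, "wz": 0, "gripper": 0.1}, {"dx": 0, "dy": 0, "dz": -0.04, "wx": 0, "wy": 0, "wz": 0, "gripper": 0.1}, {"dx": 0, "dy": 0, "dz": -0.052, "wx": 0, "wy": 0, "wz": 0, "gripper": 0.1}, {"dx": 0, "dy": 0, "dz": -0.052, "wx": 0, "wy": 0, "wz": 0, "gripper": 0.1}, {"dx": 0.01, "dy": 0, "dz": -0.052, "wx": 0, "wy": 0, "wz": 0, "gripper": 0.1}, {"dx": 0.02, "dy": 0, "dz": -0.052, "wx": 0, "wy": 0, "wz": 0, "gripper": 0.1}, {"dx": 0.03, "dy": 0, "dz": -0.052, "wx": 0, "wy": 0, "wz": 0, "gripper": 0.1}, {"dx": 0.045, "dy": 0, "dz": -0.052, "wx": 0, "wy": 0, "wz": 0, "gripper": 0.1}, {"dx": 0.06, "dy": 0, "dz": -0.052, "wx": 0, "wy": 0, "wz": 0, "gripper": 0.1}]'

```text
clock: 30.85
eef_pos: [0.5118, -0.1127, 0.086]
tool_rot: [-1.147, -1.298, 1.301]
ft_force: [-0.2, -1.9, -3.9]
gripper_width: 0.0219
```

```bash
python3 - <<'E'
from h import *
st()
webs("top",lo=.042,hi=.057,x=(.5,.64),y=(-.43,-.2),amin=20)
E
```

```text
t 30.85 grasp [ 0.5118 -0.1128  0.032 ] jaw -172.9 down [-0.001 -0.001 -1.   ] F [-0.2 -1.9 -3.9] T [-0.3  -0.06 -0.06] w 0.0219 q [ 0.16  0.36 -0.57  0.   -0.63 -0.03]
top 24 (array([ 0.5792, -0.3202]), 97.2, (6, 32)) z [0.046 0.051 0.054]
```

Call:
jog_arm --commands '[{"dx": 0.015, "dy": 0, "dz": 0, "wx": 0, "wy": 0, "wz": 0, "gripper": 0.1}, {"dx": 0.03, "dy": 0, "dz": 0, "wx": 0, "wy": 0, "wz": 0, "gripper": 0.1}, {"dx": 0.045, "dy": 0, "dz": 0, "wx": 0, "wy": 0, "wz": 0, "gripper": 0.1}, {"dx": 0.06, "dy": 0, "dz": 0, "wx": 0, "wy": 0, "wz": 0, "gripper": 0.1}, {"dx": 0.075, "dy": 0, "dz": 0, "wx": 0, "wy": 0, "wz": 0, "gripper": 0.1}, {"dx": 0.09, "dy": 0, "dz": 0, "wx": 0, "wy": 0, "wz": 0, "gripper": 0.1}, {"dx": 0.105, "dy": 0, "dz": 0, "wx": 0, "wy": 0, "wz": 0, "gripper": 0.1}, {"dx": 0.12, "dy": 0, "dz": 0, "wx": 0, "wy": 0, "wz": 0, "gripper": 0.1}, {"dx": 0.132, "dy": 0, "dz": 0, "wx": 0, "wy": 0, "wz": 0, "gripper": 0.1}, {"dx": 0.132, "dy": 0, "dz": 0, "wx": 0, "wy": 0, "wz": 0, "gripper": 0.1}]'

```text
clock: 32.15
eef_pos: [0.4955, 0.0205, 0.0861]
tool_rot: [-1.146, -1.301, 1.301]
ft_force: [0.5, 0.2, -2.8]
gripper_width: 0.0216
```

```bash
python3 - <<'E'
from h import *
st()
p,P=webs("top",lo=.042,hi=.057,x=(.45,.66),y=(-.33,-.05),amin=20)
p2=cv2.resize(p[130:330,230:480],None,fx=2.8,fy=2.8,interpolation=cv2.INTER_CUBIC);cv2.imwrite("pics/t9.png",p2[:,:,::-1])
m=(P[...,2]>.06)&(P[...,0]>.46)&(P[...,0]<.7)&(P[...,1]>-.3)&(P[...,1]<-.2);q=P[m]
print("guard front y",np.sort(q[:,1])[-10:].round(3))
E
```

```text
t 32.15 grasp [0.4955 0.0205 0.0321] jaw -172.8 down [-0.001  0.    -1.   ] F [ 0.5  0.2 -2.8] T [ 0.22  0.02 -0.01] w 0.0216 q [ 0.44  0.33 -0.64 -0.   -0.61 -0.31]
top 89 (array([ 0.5581, -0.1618]), 97.1, (9, 80)) z [0.046 0.05  0.054]
guard front y [-0.256 -0.256 -0.256 -0.256 -0.256 -0.255 -0.255 -0.255 -0.255 -0.255]
```

View pics/t9.png

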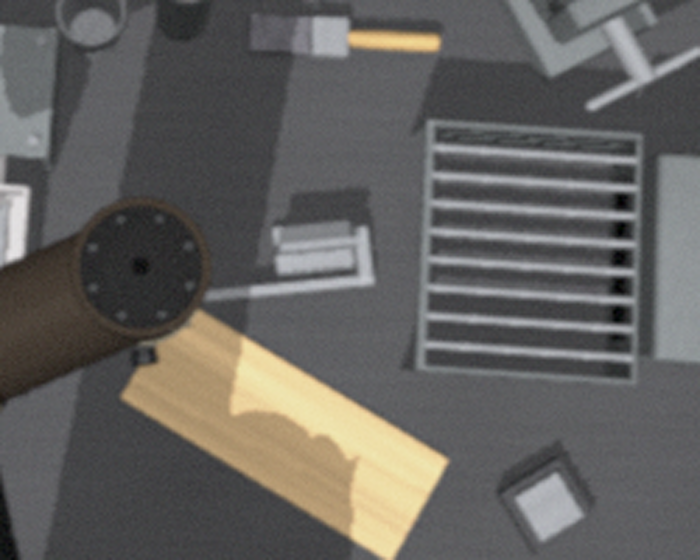

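Call:
jog_arm --commands '[{"dx": 0, "dy": -0.02, "dz": 0, "wx": 0, "wy": 0, "wz": 0, "gripper": 0.1}, {"dx": 0, "dy": -0.05, "dz": 0, "wx": 0, "wy": 0, "wz": 0, "gripper": 0.1}, {"dx": 0, "dy": -0.09, "dz": 0, "wx": 0, "wy": 0, "wz": 0, "gripper": 0.1}, {"dx": 0, "dy": -0.09, "dz": 0, "wx": 0, "wy": 0, "wz": 0, "gripper": 0.1}]'

```text
clock: 32.7
eef_pos: [0.4972, 0.0203, 0.179]
tool_rot: [-1.15, -1.306, 1.297]
ft_force: [-0.6, 0.2, -3.8]
gripper_width: 0.0217
```

```bash
python3 - <<'E'
from h import *
st();go(.4142,-.0367,.031,153)
webs("top",lo=.042,hi=.057,x=(.5,.66),y=(-.33,-.05),amin=20)
E
```

```text
t 32.7 grasp [0.4975 0.0205 0.125 ] jaw -172.8 down [ 0.005  0.002 -1.   ] F [-0.6  0.2 -3.8] T [ 0.15 -0.04  0.04] w 0.0217 q [ 0.44  0.19 -0.54 -0.   -0.83 -0.31]
to (0.4142, -0.0367, 0.031, 153) d [-46.4, 93.4, 90.0] mm; w [0.3, 34.2, 0.2]
top 87 (array([ 0.5581, -0.1615]), 97.4, (8, 79)) z [0.045 0.05  0.054]
```

Call:
jog_arm --commands '[{"dx": -0.012, "dy": 0, "dz": 0.022, "wx": 0, "wy": 8, "wz": 0, "gripper": 0.1}, {"dx": -0.024, "dy": 0, "dz": 0.045, "wx": 0, "wy": 16, "wz": 0, "gripper": 0.1}, {"dx": -0.036, "dy": 0.0, "dz": 0.07, "wx": 0, "wy": 24, "wz": 0, "gripper": 0.1}, {"dx": -0.046, "dy": 0, "dz": 0.09, "wx": 0.3, "wy": 32, "wz": 0.2, "gripper": 0.1}, {"dx": -0.046, "dy": 0.02, "dz": 0.09, "wx": 0.3, "wy": 34.2, "wz": 0.2, "gripper": 0.1}, {"dx": -0.046, "dy": 0.05, "dz": 0.09, "wx": 0.3, "wy": 34.2, "wz": 0.2, "gripper": 0.1}, {"dx": -0.046, "dy": 0.075, "dz": 0.09, "wx": 0.3, "wy": 34.2, "wz": 0.2, "gripper": 0.1}, {"dx": -0.046, "dy": 0.088, "dz": 0.09, "wx": 0.3, "wy": 34.2, "wz": 0.2, "gripper": 0.1}, {"dx": -0.046, "dy": 0.093, "dz": 0.09, "wx": 0.3, "wy": 34.2, "wz": 0.2, "gripper": 0.1}, {"dx": -0.046, "dy": 0.094, "dz": 0.09, "wx": 0.3, "wy": 34.2, "wz": 0.2, "gripper": 0.1}]'

```text
clock: 34.0
eef_pos: [0.4112, -0.0374, 0.0834]
tool_rot: [-1.395, -0.848, 0.861]
ft_force: [-14.4, 2.0, 38.5]
gripper_width: 0.0216
```

```bash
python3 - <<'E'
from h import *
st()
E
```

```text
t 34.0 grasp [ 0.4108 -0.0375  0.0294] jaw 152.9 down [-0.007 -0.002 -1.   ] F [-14.4   2.   38.5] T [ 1.14  5.22 -0.01] w 0.0216 q [ 0.39  0.23 -0.82 -0.   -0.53 -0.86]
```

Call:
jog_arm --commands '[{"dx": 0, "dy": -0.001, "dz": 0, "wx": 0, "wy": 0, "wz": 0, "gripper": 0.6}, {"dx": 0, "dy": -0.001, "dz": 0, "wx": 0, "wy": 0, "wz": 0, "gripper": 0.6}, {"dx": 0, "dy": -0.001, "dz": 0, "wx": 0, "wy": 0, "wz": 0, "gripper": 0.6}, {"dx": 0, "dy": -0.04, "dz": 0, "wx": 0, "wy": 0, "wz": 0, "gripper": 0.6}, {"dx": 0, "dy": -0.1, "dz": 0, "wx": 0, "wy": 0, "wz": 0, "gripper": 0.6}, {"dx": -0.012, "dy": -0.11, "dz": -0.05, "wx": 0, "wy": -9, "wz": 0, "gripper": 0.6}, {"dx": -0.023, "dy": -0.11, "dz": -0.1, "wx": 0, "wy": -18, "wz": 0, "gripper": 0.6}, {"dx": -0.035, "dy": -0.11, "dz": -0.15, "wx": 0, "wy": -27, "wz": 0, "gripper": 0.6}, {"dx": -0.043, "dy": -0.11, "dz": -0.186, "wx": 0, "wy": -34.2, "wz": 0, "gripper": 0.6}, {"dx": -0.043, "dy": -0.11, "dz": -0.186, "wx": 0, "wy": -34.2, "wz": 0, "gripper": 0.6}, {"dx": -0.043, "dy": -0.11, "dz": -0.186, "wx": 0, "wy": -34.2, "wz": 0, "gripper": 0.6}]'

```text
clock: 35.38
eef_pos: [0.5574, -0.16, 0.1919]
tool_rot: [-1.143, -1.292, 1.305]
ft_force: [0.1, -0.6, -0.8]
gripper_width: 0.0511
```

```bash
python3 - <<'E'
from h import *
st()
webs(x=(.48,.66),y=(-.24,-.08))
webs("top",lo=.02,hi=.045,x=(.33,.48),y=(-.15,.05),amin=50,save="pics/t10.png")
go(.5571,-.1606,.035,187.2)
E
```

```text
t 35.38 grasp [ 0.5569 -0.1601  0.1379] jaw -173.0 down [-0.009 -0.002 -1.   ] F [ 0.1 -0.6 -0.8] T [ 0.07 -0.01 -0.05] w 0.0511 q [ 0.06  0.3  -0.35  0.   -0.93  0.06]
wrist 1110 (array([ 0.5575, -0.1598]), 96.9, (8, 81)) z [0.049 0.05  0.051]
to (0.5571, -0.1606, 0.035, 187.2) d [-0.9, 103.6, -0.4] mm; w [-0.5, -0.1, -0.1]
```

Call:
jog_arm --commands '[{"dx": 0.0, "dy": 0.05, "dz": -0.001, "wx": -0.5, "wy": 0, "wz": 0, "gripper": 0.6}, {"dx": 0.0, "dy": 0.09, "dz": -0.001, "wx": -0.5, "wy": 0, "wz": 0, "gripper": 0.6}, {"dx": 0.0, "dy": 0.1036, "dz": -0.001, "wx": -0.5, "wy": 0, "wz": 0, "gripper": 0.6}, {"dx": 0.0, "dy": 0.1036, "dz": -0.001, "wx": -0.5, "wy": 0, "wz": 0, "gripper": 0.6}, {"dx": 0.0, "dy": 0.1036, "dz": -0.001, "wx": -0.5, "wy": 0, "wz": 0, "gripper": 0}, {"dx": 0.0, "dy": 0.1036, "dz": -0.001, "wx": -0.5, "wy": 0, "wz": 0, "gripper": 0}, {"dx": 0.0, "dy": 0.1036, "dz": -0.001, "wx": -0.5, "wy": 0, "wz": 0, "gripper": 0}, {"dx": 0.0, "dy": 0.1036, "dz": -0.001, "wx": -0.5, "wy": 0, "wz": 0, "gripper": 0}, {"dx": 0.0, "dy": 0.1036, "dz": -0.001, "wx": -0.5, "wy": 0, "wz": 0, "gripper": 0}, {"dx": 0.0, "dy": 0.06, "dz": -0.001, "wx": -0.5, "wy": 0, "wz": 0, "gripper": 0}, {"dx": 0.0, "dy": 0.003, "dz": -0.001, "wx": -0.5, "wy": 0, "wz": 0, "gripper": 0}, {"dx": 0.0, "dy": 0.003, "dz": -0.001, "wx": -0.5, "wy": 0, "wz": 0, "gripper": 0}]' --newtons 70

```text
clock: 36.98
eef_pos: [0.5607, -0.1595, 0.1945]
tool_rot: [-1.156, -1.307, 1.298]
ft_force: [0.9, -0.1, -4.8]
gripper_width: 0.0074
```

Call:
jog_arm --commands '[{"dx": 0.05, "dy": 0, "dz": 0.005, "wx": 0, "wy": -9, "wz": 0, "gripper": 0}, {"dx": 0.1, "dy": 0, "dz": 0.01, "wx": 0, "wy": -18, "wz": 0, "gripper": 0}, {"dx": 0.15, "dy": 0, "dz": 0.015, "wx": 0, "wy": -27, "wz": 0, "gripper": 0}, {"dx": 0.2, "dy": 0, "dz": 0.02, "wx": 0, "wy": -36, "wz": 0, "gripper": 0}, {"dx": 0.25, "dy": 0, "dz": 0.025, "wx": 0, "wy": -45, "wz": 0, "gripper": 0}, {"dx": 0.3, "dy": 0, "dz": 0.03, "wx": 0, "wy": -54, "wz": 0, "gripper": 0}, {"dx": 0.35, "dy": 0, "dz": 0.035, "wx": 0, "wy": -63, "wz": 0, "gripper": 0}, {"dx": 0.4, "dy": 0, "dz": 0.039, "wx": 0, "wy": -72, "wz": 0, "gripper": 0}, {"dx": 0.43, "dy": 0, "dz": 0.042, "wx": 0, "wy": -80.2, "wz": 0, "gripper": 0}, {"dx": 0.438, "dy": 0, "dz": 0.042, "wx": 0, "wy": -80.2, "wz": 0, "gripper": 0}, {"dx": 0.438, "dy": 0, "dz": 0.042, "wx": 0, "wy": -80.2, "wz": 0, "gripper": 0}, {"dx": 0.438, "dy": 0, "dz": 0.042, "wx": 0, "wy": -80.2, "wz": 0, "gripper": 0}]'

```text
clock: 38.48
eef_pos: [0.4643, 0.2687, 0.1924]
tool_rot: [-0.063, -2.199, 2.204]
ft_force: [-1.0, -0.5, -4.2]
gripper_width: 0.0072
```

```bash
python3 - <<'E'
from h import *
st();go(.4619,.2696,.05,87.4)
webs("top",lo=.02,hi=.045,x=(.33,.48),y=(-.15,.05),amin=50,save="pics/t11.png")
E
```

```text
t 38.48 grasp [0.4648 0.2685 0.1384] jaw -92.8 down [ 0.009 -0.002 -1.   ] F [-1.  -0.5 -4.2] T [-0.01  0.07 -0.02] w 0.0072 q [ 0.9   0.23 -0.45  0.01 -0.88  0.62]
to (0.4619, 0.2696, 0.05, 87.4) d [3.3, 88.4, -1.0] mm; w [-0.1, -0.2, -0.5]
top 307 (array([ 0.4105, -0.0419]), 63.0, (105, 24)) z [0.028 0.032 0.037]
```

Call:
jog_arm --commands '[{"dx": 0.003, "dy": 0.04, "dz": -0.001, "wx": 0, "wy": 0, "wz": -0.5, "gripper": 0}, {"dx": 0.003, "dy": 0.075, "dz": -0.001, "wx": 0, "wy": 0, "wz": -0.5, "gripper": 0}, {"dx": 0.003, "dy": 0.086, "dz": -0.001, "wx": 0, "wy": 0, "wz": -0.5, "gripper": 0}, {"dx": 0.003, "dy": 0.0885, "dz": -0.001, "wx": 0, "wy": 0, "wz": -0.5, "gripper": 0}, {"dx": 0.003, "dy": 0.0885, "dz": -0.001, "wx": 0, "wy": 0, "wz": -0.5, "gripper": 0.35}, {"dx": 0.003, "dy": 0.0885, "dz": -0.001, "wx": 0, "wy": 0, "wz": -0.5, "gripper": 0.35}, {"dx": 0.003, "dy": 0.0885, "dz": -0.001, "wx": 0, "wy": 0, "wz": -0.5, "gripper": 0.35}, {"dx": 0.003, "dy": 0.05, "dz": -0.001, "wx": 0, "wy": 0, "wz": -0.5, "gripper": 0.35}, {"dx": 0.003, "dy": 0.0, "dz": -0.001, "wx": 0, "wy": 0, "wz": -0.5, "gripper": 0.35}, {"dx": 0.003, "dy": -0.05, "dz": -0.001, "wx": 0, "wy": 0, "wz": -0.5, "gripper": 0.35}, {"dx": 0.003, "dy": -0.05, "dz": -0.001, "wx": 0, "wy": 0, "wz": -0.5, "gripper": 0.35}]'

```text
clock: 39.9
eef_pos: [0.4625, 0.2714, 0.2473]
tool_rot: [-0.059, -2.206, 2.195]
ft_force: [-0.2, -0.2, -1.5]
gripper_width: 0.0295
```

```bash
python3 - <<'E'
from h import *
st()
p,P=webs(lo=.052,hi=.075,x=(.38,.63),y=(.12,.33),save="pics/w12.png")
webs("top",lo=.05,hi=.08,x=(.38,.63),y=(.12,.33),amin=15)
m=(P[...,2]>.075)&(P[...,2]<.095)&(P[...,0]<.45)&(P[...,1]<.3)
if m.sum()>20: print("knob",m.sum(),line(P[m]))
go(.381,.2385,.066,87.4)
E
```

```text
t 39.9 grasp [0.4629 0.2717 0.1933] jaw -92.7 down [ 0.007  0.005 -1.   ] F [-0.2 -0.2 -1.5] T [0.02 0.06 0.07] w 0.0295 q [ 0.9   0.17 -0.38  0.   -1.01  0.62]
wrist 1691 (array([0.5539, 0.1841]), 177.2, (9, 80)) z [0.054 0.065 0.066]
wrist 1087 (array([0.5548, 0.2648]), 177.2, (7, 79)) z [0.064 0.065 0.066]
wrist 1217 (array([0.4615, 0.1891]), 177.4, (9, 81)) z [0.054 0.065 0.066]
wrist 789 (array([0.4632, 0.2685]), 177.3, (7, 80)) z [0.064 0.065 0.066]
top 109 (array([0.5559, 0.2625]), 178.3, (10, 79)) z [0.054 0.064 0.068]
top 103 (array([0.5549, 0.1815]), 177.6, (9, 78)) z [0.055 0.065 0.069]
top 36 (array([0.4893, 0.2649]), 0.4, (28, 7)) z [0.055 0.064 0.067]
top 102 (array([0.4641, 0.1868]), 177.8, (9, 78)) z [0.054 0.064 0.069]
top 44 (array([0.441 , 0.2675]), 2.8, (30, 9)) z [0.055 0.063 0.068]
to (0.381, 0.2385, 0.066, 87.4) d [78.5, 123.0, 35.3] mm; w [-0.0, -0.2, -0.1]
```

View pics/w12.png

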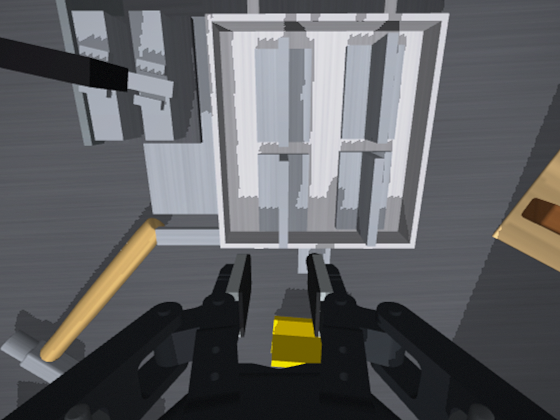

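Call:
jog_arm --commands '[{"dx": 0.04, "dy": 0, "dz": 0.018, "wx": 0, "wy": 0, "wz": 0, "gripper": 0.6}, {"dx": 0.0765, "dy": 0, "dz": 0.035, "wx": 0, "wy": 0, "wz": 0, "gripper": 0.6}, {"dx": 0.0765, "dy": 0, "dz": 0.035, "wx": 0, "wy": 0, "wz": 0, "gripper": 0.6}, {"dx": 0.0765, "dy": 0.05, "dz": 0.035, "wx": 0, "wy": 0, "wz": 0, "gripper": 0.6}, {"dx": 0.0765, "dy": 0.1, "dz": 0.035, "wx": 0, "wy": 0, "wz": 0, "gripper": 0.6}, {"dx": 0.0765, "dy": 0.123, "dz": 0.035, "wx": 0, "wy": 0, "wz": 0, "gripper": 0.6}, {"dx": 0.0765, "dy": 0.123, "dz": 0.035, "wx": 0, "wy": 0, "wz": 0, "gripper": 0.6}, {"dx": 0.0765, "dy": 0.123, "dz": 0.035, "wx": 0, "wy": 0, "wz": 0, "gripper": 0}, {"dx": 0.0765, "dy": 0.123, "dz": 0.035, "wx": 0, "wy": 0, "wz": 0, "gripper": 0}, {"dx": 0.0765, "dy": 0.123, "dz": 0.035, "wx": 0, "wy": 0, "wz": 0, "gripper": 0}, {"dx": 0.0765, "dy": 0.123, "dz": 0.035, "wx": 0, "wy": 0, "wz": 0, "gripper": 0}]' --newtons 50

```text
clock: 41.38
eef_pos: [0.3834, 0.239, 0.1211]
tool_rot: [-0.056, -2.2, 2.197]
ft_force: [-0.1, -2.8, 6.5]
gripper_width: 0.0166
```

```bash
python3 - <<'E'
from h import *
st();s=arm.observe();a=np.radians(-2.6);print(Rn.from_rotvec(s['tool_rot']).inv().apply([.13*np.cos(a),.13*np.sin(a),0]))
E
```

```text
t 41.38 grasp [0.3836 0.239  0.0671] jaw -92.8 down [ 0.003  0.001 -1.   ] F [-0.1 -2.8  6.5] T [-1.01 -0.29 -0.09] w 0.0166 q [ 1.    0.21 -0.7   0.   -0.66  0.52]
[-0.12999911  0.00033518 -0.00034529]
```

Call:
jog_arm --commands '[{"dx": -0.01, "dy": 0, "dz": 0, "wx": 0, "wy": 0, "wz": 0, "gripper": 0}, {"dx": -0.025, "dy": 0, "dz": 0, "wx": 0, "wy": 0, "wz": 0, "gripper": 0}, {"dx": -0.042, "dy": 0, "dz": 0, "wx": 0, "wy": 0, "wz": 0, "gripper": 0}, {"dx": -0.059, "dy": 0, "dz": 0, "wx": 0, "wy": 0, "wz": 0, "gripper": 0}, {"dx": -0.076, "dy": 0, "dz": 0, "wx": 0, "wy": 0, "wz": 0, "gripper": 0}, {"dx": -0.093, "dy": 0, "dz": 0, "wx": 0, "wy": 0, "wz": 0, "gripper": 0}, {"dx": -0.108, "dy": 0, "dz": 0, "wx": 0, "wy": 0, "wz": 0, "gripper": 0}, {"dx": -0.12, "dy": 0, "dz": 0, "wx": 0, "wy": 0, "wz": 0, "gripper": 0}, {"dx": -0.128, "dy": 0, "dz": 0, "wx": 0, "wy": 0, "wz": 0, "gripper": 0}, {"dx": -0.131, "dy": 0, "dz": 0, "wx": 0, "wy": 0, "wz": 0, "gripper": 0}, {"dx": -0.131, "dy": 0, "dz": 0, "wx": 0, "wy": 0, "wz": 0, "gripper": 0}]'

```text
clock: 42.75
eef_pos: [0.5075, 0.233, 0.1211]
tool_rot: [-0.045, -2.192, 2.193]
ft_force: [-46.1, 18.2, 24.4]
gripper_width: 0.0169
```

```bash
python3 - <<'E'
from h import *
st()
E
```

```text
t 42.75 grasp [0.5071 0.233  0.0671] jaw -92.8 down [-0.008 -0.    -1.   ] F [-46.1  18.2  24.4] T [ 6.46 16.08  0.05] w 0.0169 q [ 0.78  0.36 -0.46 -0.01 -0.76  0.75]
```

Call:
jog_arm --commands '[{"dx": 0.003, "dy": 0, "dz": 0, "wx": 0, "wy": 0, "wz": 0, "gripper": 0.7}, {"dx": 0.003, "dy": 0, "dz": 0, "wx": 0, "wy": 0, "wz": 0, "gripper": 0.7}, {"dx": 0.003, "dy": 0, "dz": 0, "wx": 0, "wy": 0, "wz": 0, "gripper": 0.7}, {"dx": 0.003, "dy": -0.05, "dz": 0, "wx": 0, "wy": 0, "wz": 0, "gripper": 0.5}, {"dx": 0.003, "dy": -0.11, "dz": 0, "wx": 0, "wy": 0, "wz": 0, "gripper": 0.5}, {"dx": 0.003, "dy": -0.17, "dz": 0, "wx": 0, "wy": -10, "wz": 0, "gripper": 0.5}, {"dx": 0.003, "dy": -0.19, "dz": 0, "wx": 0, "wy": -20, "wz": 0, "gripper": 0.5}, {"dx": 0.003, "dy": -0.19, "dz": 0, "wx": 0, "wy": -30, "wz": 0, "gripper": 0.5}, {"dx": 0.003, "dy": -0.19, "dz": 0, "wx": 0, "wy": -40, "wz": 0, "gripper": 0.5}, {"dx": 0.003, "dy": -0.19, "dz": 0, "wx": 0, "wy": -50, "wz": 0, "gripper": 0.5}, {"dx": 0.003, "dy": -0.19, "dz": 0, "wx": 0, "wy": -60, "wz": 0, "gripper": 0.5}, {"dx": 0.003, "dy": -0.19, "dz": 0, "wx": 0, "wy": -70, "wz": 0, "gripper": 0.5}]'

```text
clock: 44.25
eef_pos: [0.5068, 0.2326, 0.3111]
tool_rot: [-1.004, 1.498, -1.491]
ft_force: [0.3, 0.4, 0.4]
gripper_width: 0.0427
```

```bash
python3 - <<'E'
from h import *
st();go(.5676,.3697,.24,165.6)
p,P=webs(lo=.16,hi=.19,x=(.5,.65),y=(.3,.45),save="pics/w13.png")
p,P=webs("top",lo=.075,hi=.1,x=(.42,.54),y=(.2,.27),amin=5,save="pics/t13.png")
E
```

```text
t 44.25 grasp [0.5063 0.2326 0.2571] jaw -22.6 down [-0.008 -0.    -1.   ] F [0.3 0.4 0.4] T [ 0.05 -0.04  0.03] w 0.0427 q [ 0.78  0.17 -0.23 -0.01 -1.18  1.97]
to (0.5676, 0.3697, 0.24, 165.6) d [-150.0, 16.6, 3.7] mm; w [0.4, -8.2, 0.2]
wrist 656 (array([0.5641, 0.3562]), 75.4, (18, 12)) z [0.164 0.177 0.178]
top 36 (array([0.5131, 0.2304]), 4.9, (16, 16)) z [0.079 0.084 0.087]
```

Call:
jog_arm --commands '[{"dx": -0.05, "dy": 0, "dz": 0.001, "wx": 0, "wy": -4, "wz": 0, "gripper": 0.5}, {"dx": -0.1, "dy": 0, "dz": 0.002, "wx": 0.4, "wy": -8.2, "wz": 0.2, "gripper": 0.5}, {"dx": -0.15, "dy": 0.0, "dz": 0.004, "wx": 0.4, "wy": -8.2, "wz": 0.2, "gripper": 0.5}, {"dx": -0.15, "dy": 0.0, "dz": 0.004, "wx": 0.4, "wy": -8.2, "wz": 0.2, "gripper": 0.5}, {"dx": -0.15, "dy": 0.0, "dz": 0.004, "wx": 0.4, "wy": -8.2, "wz": 0.2, "gripper": 0.5}]'

```text
clock: 44.98
eef_pos: [0.5685, 0.3691, 0.3099]
tool_rot: [-1.078, 1.397, -1.396]
ft_force: [-0.4, 0.2, 0.4]
gripper_width: 0.0427
```

```bash
python3 - <<'E'
from h import *
st();go(.5676,.3697,.16,165.6)
p,P=webs(lo=.16,hi=.19,x=(.5,.65),y=(.3,.45))
E
```

```text
t 44.98 grasp [0.5685 0.3691 0.2559] jaw -14.7 down [-0.001 -0.    -1.   ] F [-0.4  0.2  0.4] T [-0.05 -0.01 -0.01] w 0.0427 q [ 0.86  0.36  0.03 -0.   -1.24  2.02]
to (0.5676, 0.3697, 0.16, 165.6) d [-0.4, 95.9, -1.0] mm; w [0.1, -0.3, 0.0]
wrist 1087 (array([0.5678, 0.3703]), 75.6, (47, 12)) z [0.17  0.177 0.178]
```

Call:
jog_arm --commands '[{"dx": -0.001, "dy": 0.05, "dz": -0.001, "wx": 0, "wy": 0, "wz": 0, "gripper": 0.5}, {"dx": -0.001, "dy": 0.096, "dz": -0.001, "wx": 0, "wy": 0, "wz": 0, "gripper": 0.5}, {"dx": -0.001, "dy": 0.096, "dz": -0.001, "wx": 0, "wy": 0, "wz": 0, "gripper": 0.5}, {"dx": -0.001, "dy": 0.096, "dz": -0.001, "wx": 0, "wy": 0, "wz": 0, "gripper": 0}, {"dx": -0.001, "dy": 0.096, "dz": -0.001, "wx": 0, "wy": 0, "wz": 0, "gripper": 0}, {"dx": -0.001, "dy": 0.096, "dz": -0.001, "wx": 0, "wy": 0, "wz": 0, "gripper": 0}, {"dx": -0.001, "dy": 0.096, "dz": -0.001, "wx": 0, "wy": 0, "wz": 0, "gripper": 0}, {"dx": -0.001, "dy": 0.096, "dz": -0.001, "wx": 0, "wy": 0, "wz": 0, "gripper": 0}]' --newtons 75

```text
clock: 46.02
eef_pos: [0.5682, 0.3706, 0.2176]
tool_rot: [-1.073, 1.395, -1.394]
ft_force: [-2.8, -0.7, 6.6]
gripper_width: 0.0114
```

Call:
jog_arm --commands '[{"dx": 0, "dy": -0.008, "dz": 0, "wx": 0, "wy": 0, "wz": 0, "gripper": 0}, {"dx": 0, "dy": -0.0135, "dz": 0, "wx": 0, "wy": 0, "wz": 0, "gripper": 0}, {"dx": 0, "dy": -0.0135, "dz": 0, "wx": 0, "wy": 0, "wz": 0, "gripper": 0}]'

```text
clock: 46.4
eef_pos: [0.5681, 0.3706, 0.2308]
tool_rot: [-1.073, 1.396, -1.394]
ft_force: [3.8, 1.3, -11.1]
gripper_width: 0.0109
```

```bash
python3 - <<'E'
from h import *
st()
p,P=webs(lo=.165,hi=.205,x=(.5,.65),y=(.3,.45))
p,P=webs("top",lo=.08,hi=.2,x=(.5,.65),y=(.3,.45))
E
```

```text
t 46.4 grasp [0.5682 0.3707 0.1768] jaw -14.7 down [ 0.002  0.003 -1.   ] F [  3.8   1.3 -11.1] T [ 0.52 -1.08  0.  ] w 0.0109 q [ 0.86  0.41 -0.08 -0.   -1.08  2.02]
wrist 6164 (array([0.5669, 0.3722]), 37.7, (44, 42)) z [0.17  0.19  0.204]
wrist 126 (array([0.5467, 0.3833]), 164.2, (2, 6)) z [0.2   0.203 0.205]
top 83 (array([0.6466, 0.343 ]), 87.5, (85, 9)) z [0.084 0.088 0.091]
top 525 (array([0.5687, 0.3655]), 177.4, (62, 80)) z [0.085 0.098 0.19 ]
```

Call:
jog_arm --commands '[{"dx": 0, "dy": 0, "dz": 0, "wx": 0, "wy": 10, "wz": 0, "gripper": 0}, {"dx": 0, "dy": 0, "dz": 0, "wx": 0, "wy": 20, "wz": 0, "gripper": 0}, {"dx": 0, "dy": 0, "dz": 0, "wx": 0, "wy": 30, "wz": 0, "gripper": 0}, {"dx": 0, "dy": 0, "dz": 0, "wx": 0, "wy": 40, "wz": 0, "gripper": 0}, {"dx": 0, "dy": 0, "dz": 0, "wx": 0, "wy": 50, "wz": 0, "gripper": 0}, {"dx": 0, "dy": 0, "dz": 0, "wx": 0, "wy": 60, "wz": 0, "gripper": 0}, {"dx": 0, "dy": 0, "dz": 0, "wx": 0, "wy": 70, "wz": 0, "gripper": 0}, {"dx": 0, "dy": 0, "dz": 0, "wx": 0, "wy": 78, "wz": 0, "gripper": 0}, {"dx": 0, "dy": 0, "dz": 0, "wx": 0, "wy": 78, "wz": 0, "gripper": 0}, {"dx": 0, "dy": 0, "dz": 0, "wx": 0, "wy": 78, "wz": 0, "gripper": 0}]'

```text
clock: 47.75
eef_pos: [0.5682, 0.3704, 0.2302]
tool_rot: [-0.05, -2.202, 2.197]
ft_force: [4.1, -0.1, -11.0]
gripper_width: 0.0107
```

```bash
python3 - <<'E'
from h import *
st()
E
```

```text
t 47.75 grasp [0.5683 0.3706 0.1762] jaw -92.5 down [ 0.002  0.002 -1.   ] F [  4.1  -0.1 -11. ] T [-0.03 -1.48  0.04] w 0.0107 q [ 0.86  0.41 -0.08 -0.   -1.08  0.66]
```

Aligned. Lower along with the spring.

Call:
jog_arm --commands '[{"dx": 0, "dy": 0.01, "dz": 0, "wx": 0, "wy": 0, "wz": 0, "gripper": 0}, {"dx": 0, "dy": 0.02, "dz": 0, "wx": 0, "wy": 0, "wz": 0, "gripper": 0}, {"dx": 0, "dy": 0.03, "dz": 0, "wx": 0, "wy": 0, "wz": 0, "gripper": 0}, {"dx": 0, "dy": 0.038, "dz": 0, "wx": 0, "wy": 0, "wz": 0, "gripper": 0}, {"dx": 0, "dy": 0.038, "dz": 0, "wx": 0, "wy": 0, "wz": 0, "gripper": 0}]'

```text
clock: 48.38
eef_pos: [0.5683, 0.3705, 0.1916]
tool_rot: [-0.05, -2.202, 2.198]
ft_force: [1.7, -0.4, -6.4]
gripper_width: 0.0106
```

```bash
python3 - <<'E'
from h import *
st()
E
```

```text
t 48.38 grasp [0.5684 0.3706 0.1376] jaw -92.5 down [ 0.001  0.002 -1.   ] F [ 1.7 -0.4 -6.4] T [-0.21 -0.67  0.04] w 0.0106 q [ 0.86  0.45 -0.12 -0.   -1.    0.66]
```

Went down fully (spring still pulling). Release, rise and check.

Call:
jog_arm --commands '[{"dx": 0, "dy": 0, "dz": 0, "wx": 0, "wy": 0, "wz": 0, "gripper": 0.5}, {"dx": 0, "dy": 0, "dz": 0, "wx": 0, "wy": 0, "wz": 0, "gripper": 0.5}, {"dx": 0, "dy": 0, "dz": 0, "wx": 0, "wy": 0, "wz": 0, "gripper": 0.5}, {"dx": 0, "dy": -0.05, "dz": 0, "wx": 0, "wy": 0, "wz": 0, "gripper": 0.5}, {"dx": 0, "dy": -0.1, "dz": 0, "wx": 0, "wy": 0, "wz": 0, "gripper": 0.5}, {"dx": 0, "dy": -0.12, "dz": 0, "wx": 0, "wy": 0, "wz": 0, "gripper": 0.5}, {"dx": 0, "dy": -0.12, "dz": 0, "wx": 0, "wy": 0, "wz": 0, "gripper": 0.5}]'

```text
clock: 49.25
eef_pos: [0.5686, 0.3707, 0.3144]
tool_rot: [-0.053, -2.207, 2.196]
ft_force: [-0.3, -0.3, -0.6]
gripper_width: 0.0428
```

```bash
python3 - <<'E'
from h import *
st()
webs(lo=.13,hi=.18,x=(.5,.65),y=(.3,.45),save="pics/w14.png")
webs("top",lo=.05,hi=.1,x=(.42,.64),y=(.14,.3),amin=5,save="pics/t14.png")
webs("top",lo=.02,hi=.045,x=(.33,.48),y=(-.15,.05),amin=50)
webs("top",lo=.0015,hi=.05,x=(.25,.51),y=(-.35,.05),amin=500)
E
```

```text
t 49.25 grasp [0.5688 0.371  0.2604] jaw -92.5 down [ 0.005  0.005 -1.   ] F [-0.3 -0.3 -0.6] T [-0.03  0.05  0.01] w 0.0428 q [ 0.86  0.36  0.03  0.   -1.24  0.66]
wrist 838 (array([0.5682, 0.3707]), 177.7, (12, 46)) z [0.141 0.149 0.15 ]
top 16 (array([0.6392, 0.2491]), 89.5, (28, 1)) z [0.052 0.085 0.09 ]
top 54 (array([0.6382, 0.1813]), 87.6, (80, 6)) z [0.072 0.087 0.091]
top 112 (array([0.5873, 0.2609]), 177.1, (9, 79)) z [0.056 0.064 0.067]
top 102 (array([0.586 , 0.1812]), 177.6, (9, 79)) z [0.055 0.065 0.069]
top 45 (array([0.5124, 0.2307]), 155.1, (16, 17)) z [0.059 0.083 0.086]
top 306 (array([ 0.411 , -0.0409]), 63.0, (103, 24)) z [0.028 0.033 0.037]
top 3621 (array([ 0.3719, -0.1376]), 61.1, (369, 144)) z [0.002 0.004 0.032]
```

View pics/t14.png

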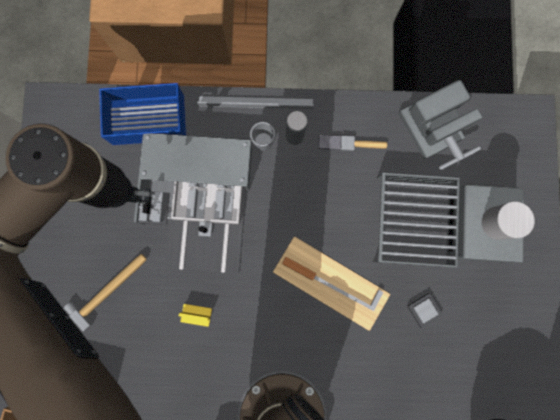

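```bash
python3 -c "
from station import arm
print(arm.job_done())"
```

```text
the job is handed in; nothing more can be done
None
```

The job is done and handed in at about 49 s of the 192 s limit. No verdict was reported.

I parked the pin in its rest notch and drew the tray out to its stop. All three bench brackets went in. I pulled the dropped bracket out with the hooked rod, laid the rod back on its board, and put that bracket in the tray by its web. Then I pushed the tray home and turned the pin back.

**Last checks:**
- **Brackets:** all four stood base-down with web tops at 65 mm in the last full view, taken while the tray was out. The final picture shows only the two front ones, at the same height, because the other two are under the hood.
- **Tray:** the knob is within about 1 mm of where it stood at the start.
- **Pin:** the grip top is at 149 mm with the cross-bar along the slot, so it is down and locked.
- **Rod:** it lies on the board about 5 mm from its first place.
- **Bystanders:** they look unmoved in the last picture; I did not measure them.

**Did not agree exactly:**
- The tray slid about 3 mm inward from its stop while I was placing brackets, still well past the 0.1 m needed.
- The pin's parked height read about 25.5 mm instead of 28 mm, which is inside the allowed band.
- Pushing the tray home reached about 46 N against its stop. Setting the rod down reached about 38 N.

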